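# Clip the paint markers into the bench rack, caps clicked on

## Robot

A 7-joint arm with a two-finger parallel gripper is mounted at the origin on a cart in front of the work surface, level with it; the furniture and walls round the work are solid. World frame = base frame: x ahead of the robot, y to its left, z up, the work surface at z = 0. Lengths are in m, angles in rad, forces in N, time in s.
With the tool pointing down it reaches from about 0.425 to 0.875 m from the base axis. Payload 8.4 kg.
Tool frame: the origin (TCP) lies between the finger pads; the fingertips stand 17 mm ahead of it and the grasp point (between the pads) lies 2 mm behind it; z points along the fingers, y is the line along which they close (so a half turn about z gives the same grasp; the last joint's range is limited). The gripper opens to 87 mm and grips with 3 to 60 N. Pads are 19 mm wide; open, the fingers measure 117 mm over their backs; the gripper's body (75 mm by 190 mm) begins 51 mm behind the grasp point.
Start: joints at [-1.346, 0.333, 0.04, 1.465, -0.013, 1.343, -0.059], TCP at [0.207, 0.616, 0.203] pointing down, gripper open.
Joint ranges: [-2.58, 2.58], [-0.38, 2.09], [-1.3, 1.39], [0.25, 2.4], [-1.5, 4.64], [0.08, 2.09], [-2.65, 2.65]. Speed limits (rad/s): [2.22, 2.22, 2.79, 2.79, 3.14, 3.14, 3.14].

## Interface

Orientations are given as a unit quaternion [w, x, y, z].
In Python, from rig import * gives the robot as it stands.
- The arm moves only by the tool arm_command, never from a script. Its arguments are lists of equal length, an entry for each row: "translation": the shift along the tool's x, y, z in cm, a list of three; "turn": the turn, a rotation vector about the tool's x, y, z in degrees, a list of three. A call has 1 to 20 rows; each row shifts and turns the commanded pose from where the row before left it, along the tool's axes as they then stand; what a row does not reach is not made up. A row lasts 1/12 s, in which the tool goes at most 41.7 mm and 7.16 degrees, less where a joint would pass 70% of its speed; a pose out of reach is approached as far as the arm can. A call is refused whole if a number of a shift passes 4.17 or a number of a turn 7.16, either way. A call with a gripper value outside its range is refused whole. "hand" is the finger opening in cm, from 0 to 8.7, set as the call begins (left out, the last holds). The fingers move at their own pace and stop on an object; "newtons" is the grip in N (left out, the last holds). Time passes only in rows, so rows that do not move let the fingers close. It gives the time, the measured TCP pose, the force, the opening and the grip force at its end, in the units of the state.
- read_state(): the state, without advancing time (a new reading comes with each control period).
- snapshot(name): name is "scene" or "top" or "wrist"; returns a dict with "frame" (480x640x3 uint8, red, green, blue), "z_map" (480x640 float32, m along the optical axis (not along the pixel's ray), 0 where there is no reading), "fovy" (degrees; the focal length in pixels is half the picture's height over the tangent of half this angle, whatever the lens; pixels are square), "cx", "cy" (the principal point, pixels), "rvec" (rotation vector, rad) and "tvec" (3), from world to camera coordinates, as OpenCV has them. Camera axes: x right, y down, z forward; pixel columns grow to the right and rows downward; lengths in m; the calibration is good to about 2 mm. The wrist camera is an equidistant fisheye: a pixel r from the principal point sees the ray r / f radians off the axis. A picture is of the moment at which its call begins.
- hand_in(): hands the job in; it is judged then, once.
The state is a dict: "clock": time; "joint_pos": joint angles; "dq": joint speeds; "joint_efforts": joint torques, N m; "tcp_pos": TCP position; "tcp_rot": TCP orientation; "ft_force": force on the tool from outside, world axes, zero at the start; "moment": the same for the moment, N m; "gripper_width": finger opening in m; "grasp_force": force on a finger pad.
Only numpy, scipy, OpenCV 4.12 (cv2) and the standard library are available. Lean on these libraries where they do the work, as an engineer would, in place of code of your own. Each camera call takes 0.05 s, during which the arm holds its last target. There are 200 camera calls.

## Task

Put the paint markers away: press every marker that lies on the bench sideways, straight down, into a free pair of spring clips on the grey rack until it snaps fully home in both clips, cap end towards the rack's open front and tail towards the upstand, and push every half-off cap along its marker until it clicks fully on. Stand the toppled spray can upright on the bench again, and leave the rusty square tube behind the rack where it lies.

Things in the scene. Friction and masses are not known exactly. Their poses are not given: they have to be found in the camera images.
- rack: grey sheet-metal rack fixed on the bench, 102 mm (x) by 230 mm (y); origin at the centre of its underside, x from its open front edge to the upstand at its back (inner face at x = 51 mm, 46 mm high). Rails at x = -28 and +28 mm, tops 23 mm up, each with four spring clips that open upwards, 10 mm wide along x, 50 mm apart. Base sheet top 7 mm up; clip tips 44 mm up
- clip0 (a point): place 1 of 4, from the rack's right (-y) end: point on a seated barrel's axis, midway between the front and back clip, 32 mm above the bench; x along the barrel to the upstand, z up. The barrel meets the jaws (12 mm apart at the lips, 26 mm at the tips) 11 mm above this point; some 8 to 15 N press it past the lips, then it snaps down to here
- clip1 (a point): place 2 of 4, from the rack's right (-y) end: point on a seated barrel's axis, midway between the front and back clip, 32 mm above the bench; x along the barrel to the upstand, z up. The barrel meets the jaws (12 mm apart at the lips, 26 mm at the tips) 11 mm above this point; some 8 to 15 N press it past the lips, then it snaps down to here
- clip2 (a point): place 3 of 4, from the rack's right (-y) end: point on a seated barrel's axis, midway between the front and back clip, 32 mm above the bench; x along the barrel to the upstand, z up. The barrel meets the jaws (12 mm apart at the lips, 26 mm at the tips) 11 mm above this point; some 8 to 15 N press it past the lips, then it snaps down to here
- clip3 (a point): place 4 of 4, from the rack's right (-y) end: point on a seated barrel's axis, midway between the front and back clip, 32 mm above the bench; x along the barrel to the upstand, z up. The barrel meets the jaws (12 mm apart at the lips, 26 mm at the tips) 11 mm above this point; some 8 to 15 N press it past the lips, then it snaps down to here
- marker0: paint marker, 60 g, one of up to four alike: metal barrel 16 mm thick with a pale sleeve; black six-sided tail collar and cap, 18 mm across flats. Origin on the barrel's axis, 9 mm above the bench when it lies there; x towards the cap. Tail end at x = -47.5 mm, collar to -40.5, barrel to +40. In the rack its origin goes to a clip point, x to the rack's front
- cap0 (a joint): how far the cap of marker0 stands off along the marker's +x (m): 0 = fully on, 0.0085 to 0.014 at the start, at most 0.015. The cap is 42 mm long, its flat end at x = 82 mm + this. It slides at 1 to 2 N, then a click of 5 to 8 N about 3 mm before home; past it, it springs fully on. A clipped marker so pushed may slide back 3 mm to the upstand
- marker1: paint marker, 60 g, one of up to four alike: metal barrel 16 mm thick with a pale sleeve; black six-sided tail collar and cap, 18 mm across flats. Origin on the barrel's axis, 9 mm above the bench when it lies there; x towards the cap. Tail end at x = -47.5 mm, collar to -40.5, barrel to +40. In the rack its origin goes to a clip point, x to the rack's front
- cap1 (a joint): how far the cap of marker1 stands off along the marker's +x (m): 0 = fully on, 0.0085 to 0.014 at the start, at most 0.015. The cap is 42 mm long, its flat end at x = 82 mm + this. It slides at 1 to 2 N, then a click of 5 to 8 N about 3 mm before home; past it, it springs fully on. A clipped marker so pushed may slide back 3 mm to the upstand
- marker2: paint marker, 60 g, one of up to four alike: metal barrel 16 mm thick with a pale sleeve; black six-sided tail collar and cap, 18 mm across flats. Origin on the barrel's axis, 9 mm above the bench when it lies there; x towards the cap. Tail end at x = -47.5 mm, collar to -40.5, barrel to +40. In the rack its origin goes to a clip point, x to the rack's front
- cap2 (a joint): how far the cap of marker2 stands off along the marker's +x (m): 0 = fully on, 0.0085 to 0.014 at the start, at most 0.015. The cap is 42 mm long, its flat end at x = 82 mm + this. It slides at 1 to 2 N, then a click of 5 to 8 N about 3 mm before home; past it, it springs fully on. A clipped marker so pushed may slide back 3 mm to the upstand
- marker3: paint marker, 60 g, one of up to four alike: metal barrel 16 mm thick with a pale sleeve; black six-sided tail collar and cap, 18 mm across flats. Origin on the barrel's axis, 9 mm above the bench when it lies there; x towards the cap. Tail end at x = -47.5 mm, collar to -40.5, barrel to +40. In the rack its origin goes to a clip point, x to the rack's front
- cap3 (a joint): how far the cap of marker3 stands off along the marker's +x (m): 0 = fully on, 0.0085 to 0.014 at the start, at most 0.015. The cap is 42 mm long, its flat end at x = 82 mm + this. It slides at 1 to 2 N, then a click of 5 to 8 N about 3 mm before home; past it, it springs fully on. A clipped marker so pushed may slide back 3 mm to the upstand
- spray_can: blue-grey spray can with an orange cap, lying on its side on the bench: 53 mm thick, metal body 156 mm long, 176 mm with the cap, 0.23 to 0.4 kg. Origin at the centre of its flat bottom (26.5 mm above the bench while it lies, 0 when it stands), z along its axis towards the cap
- square_tube: bystander: rusty square tube offcut 30 x 85 x 30 mm lying behind the rack; origin at the centre of its underside

How it is judged:
By the outcome, as a careful person would: the job done as asked, in the order asked, and still so for the second after the job is handed in, with the robot touching nothing.
Of marker0, marker1, marker2, marker3 only 3 to 4 are there at a start; the rules pass over those that are not, and their reading is None.
At some moment in a run one of marker0, marker1, marker2, marker3 may be knocked a few centimetres aside while the robot is not near it.
Once in a run the grip may slacken for a moment while it holds something.
It also fails if it takes over 210 s, if anything falls off the work surface, if the arm or the gripper's body presses on something with over 40 N, if the wrist force passes 120 N, or if a joint passes its speed limit or range.

## Working session

There is one attempt and no reset: what is moved stays moved. The work goes in short steps, Python scripts to look and compute and a tool call to move; the robot and the scene stay as the last step left them, time stands still between calls to the robot, and variables do not carry over. Pictures are saved under pics/ and viewed, at most 14 in all, crops included, and the job is handed in when it is done.

Besides the shell and the picture viewer there is one more tool, called after "Call:" in YAML: its name, and indented under it one key for each argument. arm_command: Moves the arm, as the interface text tells. Its arguments: {"type":"object","properties":{"translation":{"type":"array"},"turn":{"type":"array"},"hand":{"type":"number"},"newtons":{"type":"number"}},"required":["translation","turn"]}

```bash
mkdir -p pics; ls
cat > h.py <<'E'
from rig import *
import numpy as np, cv2
from scipy.spatial.transform import Rotation as R
def snap(name,fn=None):
    s=snapshot(name)
    if fn: cv2.imwrite('pics/'+fn,cv2.cvtColor(s['frame'],cv2.COLOR_RGB2BGR))
    return s
def cloud(s,fish=False):
    z=s['z_map'];v,u=np.mgrid[:480,:640];f=240/np.tan(np.radians(s['fovy'])/2)
    dx=(u-s['cx']);dy=(v-s['cy'])
    if fish:
        r=np.hypot(dx,dy)+1e-9;t=np.tan(np.minimum(r/f,1.5))
        X=dx/r*t*z;Y=dy/r*t*z
    else: X=dx/f*z;Y=dy/f*z
    P=np.stack([X,Y,z],-1)-np.array(s['tvec']).ravel()
    W=P@cv2.Rodrigues(np.array(s['rvec'],float))[0]
    W[z<=0]=np.nan
    return W
E
python3 - <<'E'
from h import *
for n in('scene','top'):
    s=snap(n,n+'0.png');W=cloud(s);np.save(n+'0.npy',W);print(n,s['fovy'],s['tvec'],s['rvec'])
print(read_state())
E
```

```text
pics
scene 54.55435308845486 [-0.38575618  0.36290626  0.60267265] [ 2.08704024 -1.33299392  0.49230649]
top 54.77929960772984 [-0.11611136  0.549683    0.9106087 ] [ 2.12960316 -2.18321319  0.0840956 ]
{'clock': 0.1, 'joint_pos': array([-1.3461938 ,  0.33384416,  0.03985699,  1.46617136, -0.01336851,
        1.34326625, -0.05852705]), 'dq': array([ 0.00128523, -0.00101164, -0.0002385 , -0.00265393,  0.00076396,
       -0.00131752,  0.00084038]), 'joint_efforts': array([ 3.37693476e-03, -6.57798815e+01,  1.33918494e+00, -4.04712796e+01,
       -5.98334474e-02,  4.07584780e-02,  6.44159559e-05]), 'tcp_pos': array([0.20670161, 0.61580001, 0.20265108]), 'tcp_rot': array([-5.47861900e-05,  1.61204705e-01,  9.86920734e-01, -7.09813766e-04]), 'ft_force': array([ 0.2160991 , -0.14754808, -0.00824475]), 'moment': array([ 0.0292434 ,  0.03315326, -0.00038604]), 'grasp_force': 0.0, 'gripper_width': 0.08681013998701832}
```

View pics/scene0.png

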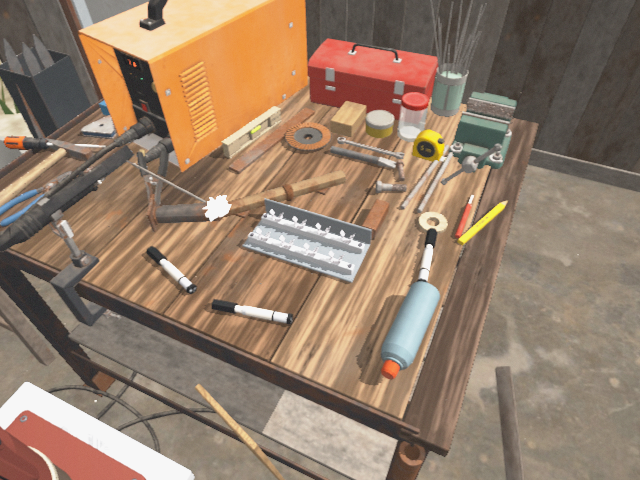

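View pics/top0.png

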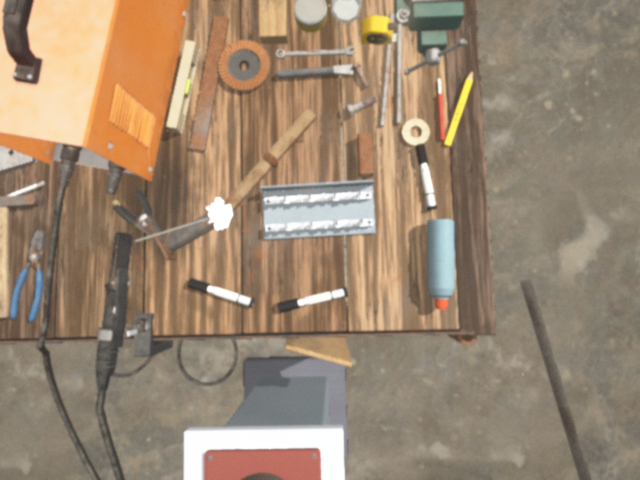

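The two pictures show three markers and an empty rack. In the top view the markers are at about (220,292) and (312,299), with their black caps to the left, and (427,178), with its cap up at the tape roll. The rack spans (262–375, 182–240) with its upstand on the far side. The can lies at (440,262), its orange cap towards the robot. Next I'll measure them.

```bash
cat > m.py <<'E'
from h import *
s=snap('top');W=cloud(s);F=s['frame'].astype(int)
np.set_printoptions(precision=4,suppress=True)
def box(n,u0,u1,v0,v1,zmin=.005,zmax=.1):
    w=W[v0:v1,u0:u1].reshape(-1,3);c=F[v0:v1,u0:u1].reshape(-1,3)
    m=(w[:,2]>zmin)&(w[:,2]<zmax);w=w[m];c=c[m]
    (cx,cy),(a,b),an=cv2.minAreaRect(w[:,:2].astype(np.float32))
    C=cv2.boxPoints(((cx,cy),(a,b),an))
    mean=np.array([cx,cy]);U,S,V=np.linalg.svd(w[:,:2]-w[:,:2].mean(0),full_matrices=False)
    d=V[0];t=(w[:,:2]-mean)@d;br=c.sum(1)
    print(n,'c',mean,'size',a,b,'dir',d,np.degrees(np.arctan2(d[1],d[0])),'med perp',w[:,:2].mean(0),'zq',np.percentile(w[:,2],[50,90,99]))
    for q in np.arange(-.08,.08,.01):
        k=(t>=q)&(t<q+.01)
        if k.sum(): print('  %.2f n%d br%d'%(q,k.sum(),br[k].mean()),end=';')
    print()
box('A',183,258,274,310)
box('B',272,352,283,315)
box('C',416,440,144,212)
box('can',420,462,212,312)
box('rack',255,380,176,244)
box('upst',255,380,176,244,.035)
box('tube',358,376,132,178)
E
python3 m.py
python3 -c "
import numpy as np;W=np.load('top0.npy')
for p in [(20,310),(240,320),(100,330),(214,218),(300,340),(131,415),(300,470),(300,490)]: print(p,W[p])"
```

```text
A c [0.4316 0.0793] size 0.13917534053325653 0.0369211845099926 dir [0.324  0.9461] 71.09449248298189 med perp [0.425  0.0835] zq [0.0158 0.0189 0.0207]
  -0.07 n49 br387;  -0.06 n39 br719;  -0.05 n40 br716;  -0.04 n40 br685;  -0.03 n40 br738;  -0.02 n41 br733;  -0.01 n39 br739;  -0.00 n40 br735;  0.01 n35 br721;  0.02 n40 br594;  0.03 n51 br212;  0.04 n49 br210;  0.05 n49 br215;  0.06 n47 br217;
B c [ 0.4059 -0.1007] size 0.14950092136859894 0.050117991864681244 dir [-0.2017  0.9795] 101.63561568545543 med perp [ 0.4055 -0.1021] zq [0.0159 0.0191 0.0208]
  -0.08 n29 br291;  -0.07 n40 br669;  -0.06 n39 br725;  -0.05 n40 br662;  -0.04 n40 br737;  -0.03 n40 br736;  -0.02 n41 br730;  -0.01 n41 br741;  -0.00 n39 br729;  0.01 n29 br739;  0.02 n44 br491;  0.03 n52 br206;  0.04 n50 br195;  0.05 n51 br196;  0.06 n38 br224;
C c [ 0.6501 -0.35  ] size 0.04941588640213013 0.1402565836906433 dir [-0.9906 -0.1367] -172.1435497356812 med perp [ 0.6529 -0.3436] zq [0.0161 0.0192 0.0209]
  -0.08 n5 br459;  -0.07 n43 br227;  -0.06 n51 br208;  -0.05 n48 br200;  -0.04 n49 br254;  -0.03 n28 br714;  -0.0
[... 1567 characters left out ...]
0.03007783368229866 dir [-1.      0.0004] 179.9756598624898 med perp [ 0.6988 -0.2203] zq [0.03   0.0322 0.0341]
  -0.05 n1 br378;  -0.04 n53 br405;  -0.03 n68 br392;  -0.02 n71 br397;  -0.01 n69 br394;  -0.00 n72 br390;  0.01 n74 br390;  0.02 n69 br383;  0.03 n76 br395;  0.04 n58 br371;
(20, 310) [ 0.9866726  -0.11390351  0.0375492 ]
(240, 320) [ 5.26125157e-01 -1.23160108e-01  3.54461982e-04]
(100, 330) [ 0.82562169 -0.15146934  0.00160172]
(214, 218) [0.58052735 0.07951732 0.04128318]
(300, 340) [ 0.40183785 -0.1612993  -0.00263771]
(131, 415) [ 7.52118813e-01 -3.29451141e-01  5.24798974e-04]
(300, 470) [ 0.39589622 -0.42631947 -0.00381905]
(300, 490) [ 0.39479877 -0.46789444 -0.0073218 ]
```

Run:
```python
import cv2
im=cv2.imread('pics/top0.png')
a=cv2.resize(im[140:320,180:400],None,fx=3.6,fy=3.6*.9,interpolation=cv2.INTER_CUBIC)
cv2.imwrite('pics/crop0.png',a[:590,:795])
```

```text
(no output)
```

View pics/crop0.png

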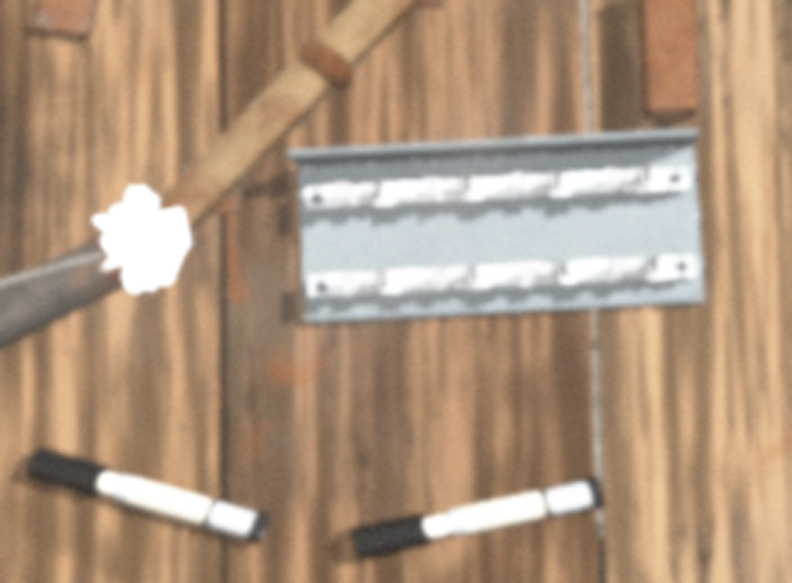

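The crop confirms that all four clip pairs are free and that caps A and B point to image left. Next come the precise fits for the markers and rack.

```bash
cat >> h.py <<'E'
np.set_printoptions(precision=4,suppress=True)
def fit(W,F,near,rad=.09,zlo=.006,zhi=.03):
    """marker: axis, tail end, origin, cap direction from cloud points near xy"""
    w=W.reshape(-1,3);c=F.reshape(-1,3).astype(int)
    m=np.isfinite(w[:,2])&(w[:,2]>zlo)&(w[:,2]<zhi)&(np.hypot(*(w[:,:2]-near).T)<rad)
    w=w[m];br=c[m].sum(1)
    c0=np.array(near,float);vx=cv2.fitLine(w[:,:2].astype(np.float32),cv2.DIST_HUBER,0,.001,.001).ravel()
    for _ in range(4):
        d=vx[:2];n=np.array([-d[1],d[0]]);k=np.abs((w[:,:2]-vx[2:])@n)<.0115
        vx=cv2.fitLine(w[k,:2].astype(np.float32),cv2.DIST_HUBER,0,.001,.001).ravel()
    d=vx[:2];t=(w[k,:2]-vx[2:])@d;b=br[k]
    if t[b<330].mean()<t[b>330].mean(): d=-d;t=-t
    h,e=np.histogram(t,bins=np.arange(t.min()-.002,t.max()+.003,.001))
    full=np.median(h[h>0]);on=np.where(h>.4*full)[0];t0,t1=e[on[0]],e[on[-1]+1]
    dk=b<330;g=np.arange(t0,t1,.001)
    frac=np.array([dk[(t>=q)&(t<q+.002)].mean() if ((t>=q)&(t<q+.002)).any() else 0 for q in g])
    capstart=g[np.where((frac>.5)&(g>t0+.05))[0][0]]+.001
    print('n',k.sum(),'len',t1-t0,'tail',vx[2:]+d*t0,'capend',vx[2:]+d*t1,'yaw',np.degrees(np.arctan2(d[1],d[0])),'origin(tail)',vx[2:]+d*(t0+.0475),'caplen',t1-capstart,'z',np.percentile(w[k,2],95))
E
cat > f.py <<'E'
from h import *
for cam in('top','scene'):
    s=snap(cam);W=cloud(s);F=s['frame'];print(cam)
    for p in((.425,.083),(.405,-.102),(.65,-.344)):
        try: fit(W,F,p)
        except Exception as e: print(e)
    w=W.reshape(-1,3);m=(np.abs(w[:,0]-.59)<.1)&(np.abs(w[:,1]+.118)<.15)
    w=w[m]
    u=w[(w[:,2]>.035)&(w[:,2]<.055)&(w[:,0]>.625)]
    L=cv2.fitLine(u[:,:2].astype(np.float32),cv2.DIST_HUBER,0,.001,.001).ravel();print('upst',L,np.degrees(np.arctan2(L[0],-L[1])),u.min(0),u.max(0))
    b=w[(w[:,2]>.0045)]
    print('rack pct',np.percentile(b,[.5,1,99,99.5],axis=0)[:, :2].ravel())
    for lo,hi in((.03,.05),):
        c=w[(w[:,2]>lo)&(w[:,2]<hi)&(w[:,0]<.625)];
        for q in(0,1):
            g=c[(c[:,0]<.585)==bool(q)];print('clips row',q,g[:,:2].mean(0));hh,ee=np.histogram(g[:,1],bins=np.arange(-.24,.0,.005));print(hh)
E
python3 f.py
```

```text
top
n 598 len 0.14000000000000012 tail [0.402  0.0157] capend [0.4471 0.1482] yaw 71.20111 origin(tail) [0.4173 0.0607] caplen 0.040000000000000036 z 0.01989890971678901
n 609 len 0.14300000000000013 tail [ 0.4205 -0.1747] capend [ 0.3914 -0.0347] yaw 101.758514 origin(tail) [ 0.4108 -0.1282] caplen 0.040000000000000036 z 0.01949243476065977
n 638 len 0.15500000000000014 tail [ 0.584  -0.3537] capend [ 0.7373 -0.3309] yaw 8.4524355 origin(tail) [ 0.631  -0.3467] caplen 0.05700000000000005 z 0.019834911989406033
upst [ 0.0277 -0.9996  0.6346 -0.0843] 1.5893346 [ 0.6299 -0.2333  0.035 ] [0.6896 0.0237 0.0505]
rack pct [ 0.5329 -0.235   0.5344 -0.2338  0.6865  0.0264  0.6878  0.0293]
clips row 0 [ 0.6116 -0.1188]
[ 0  0  0  0  0  0 10 11  0  0  9 11  0  0  0  0  7 10  0  0 10 10  0  0
  0  0 10 11  0  0 10 10  0  0  0  0  9 10  0  0 11 10  0  0  0  0  0]
clips row 1 [ 0.5558 -0.1198]
[ 0  0  0  0  0  0 15  7  0  0 11  4  0  0  0  0 15  5  0  1 16  2  0  0
  0  0 14  6  0  2 15  3  0  0  0  0 13  5  0  5 14  4  0  0  0  0  0]
scene
n 582 len 0.14000000000000012 tail [0.3988 0.0129] capen
[... 279 characters left out ...]
993
n 545 len 0.15700000000000014 tail [ 0.5836 -0.357 ] capend [ 0.7391 -0.3356] yaw 7.8224745 origin(tail) [ 0.6307 -0.3505] caplen 0.061000000000000054 z 0.01852856355262934
upst [ 0.0291 -0.9996  0.6357 -0.1475] 1.6692272 [ 0.628  -0.2368  0.035 ] [ 0.6893 -0.0082  0.0485]
rack pct [ 0.5326 -0.2387  0.5338 -0.2377  0.6853  0.0267  0.6874  0.0293]
clips row 0 [ 0.611  -0.1213]
[ 0  0  0  0  0  2 15  2  0  7 15  2  0  0  0  2 16  1  0  3 16  1  0  0
  0  3 13  3  0  5 18  2  0  0  0  2 15  2  0  5 19  0  0  0  0  0  0]
clips row 1 [ 0.5549 -0.1249]
[ 0  0  0  0  0  8 14  0  0 13 13  0  0  0  0  6 13  0  0 12 14  0  0  0
  0  8 13  0  0 13 13  0  0  0  0  7 12  0  0 13 12  0  0  0  0  0  0]
```

Call:
arm_command:
  translation:
    - [-2.2, -2.72, 0]
    - [-2.2, -2.72, 0]
    - [-2.2, -2.72, 0]
    - [-2.2, -2.72, 0]
    - [-2.2, -2.72, 0]
    - [-2.2, -2.72, 0]
    - [-2.2, -2.72, 0]
    - [-2.2, -2.72, 0]
    - [-2.2, -2.72, 0]
    - [-2.2, -2.72, 0]
    - [-2.2, -2.72, 0]
    - [-2.2, -2.72, 0]
    - [-2.2, -2.72, 0]
    - [-2.2, -2.72, 0]
    - [-2.2, -2.72, 0]
    - [-2.2, -2.72, 0]
    - [-2.2, -2.72, 0]
    - [0, 0, 0]
  turn:
    - [0, 0, 0]
    - [0, 0, 0]
    - [0, 0, 0]
    - [0, 0, 0]
    - [0, 0, 0]
    - [0, 0, 0]
    - [0, 0, 0]
    - [0, 0, 0]
    - [0, 0, 0]
    - [0, 0, 0]
    - [0, 0, 0]
    - [0, 0, 0]
    - [0, 0, 0]
    - [0, 0, 0]
    - [0, 0, 0]
    - [0, 0, 0]
    - [0, 0, 0]
    - [0, 0, 0]
  hand: 5
  newtons: 50

```text
clock: 1.75
tcp_pos: [0.4159, 0.0527, 0.2039]
tcp_rot: [0.001, 0.165, 0.986, 0.0]
ft_force: [0.2, -0.2, 0.1]
gripper_width: 0.05
grasp_force: 0.0
```

Call:
arm_command:
  translation:
    - [0, 0, 0]
    - [0, 0, 0]
    - [0, 0, 0]
    - [0, 0, 0]
    - [0, 0, 0]
    - [0, 0, 0]
    - [0, 0, 0]
    - [0, 0, 0]
    - [0, 0, 0]
    - [0, 0, 0]
    - [0, 0, 0]
    - [0, 0, 0]
    - [0, 0, 0]
    - [0, 0, 0]
    - [0, 0, 0]
  turn:
    - [0, 0, 6.45]
    - [0, 0, 6.45]
    - [0, 0, 6.45]
    - [0, 0, 6.45]
    - [0, 0, 6.45]
    - [0, 0, 6.45]
    - [0, 0, 6.45]
    - [0, 0, 6.45]
    - [0, 0, 6.45]
    - [0, 0, 6.45]
    - [0, 0, 6.45]
    - [0, 0, 6.45]
    - [0, 0, 6.45]
    - [0, 0, 6.45]
    - [0, 0, 0]

```text
clock: 3.0
tcp_pos: [0.4141, 0.059, 0.2035]
tcp_rot: [-0.0, 0.815, 0.58, 0.0]
ft_force: [-0.2, -0.2, -0.0]
gripper_width: 0.0501
grasp_force: 0.0
```

```bash
cat >> h.py <<'E'
def to(x,y,z,psi):
    s=read_state();p=s['tcp_pos'];q=s['tcp_rot'];r=R.from_quat([q[1],q[2],q[3],q[0]])
    t=r.as_matrix();d=t.T@(np.array([x,y,z])-p)
    w=np.radians(psi);T=R.from_matrix(np.array([[np.cos(w),np.sin(w),0],[np.sin(w),-np.cos(w),0],[0,0,-1]]).T)
    print('tcp',p,'psi %.2f'%np.degrees(np.arctan2(t[1,0],t[0,0])),'shift cm',d*100,'turn deg',(r.inv()*T).as_rotvec(degrees=True),'opening',s['gripper_width'],s['grasp_force'])
E
python3 - <<'E'
from h import *
s=snap('wrist','w1.png');W=cloud(s,True);np.save('w1.npy',W)
fit(W,s['frame'],(.418,.06))
s=snap('top');fit(cloud(s),s['frame'],(.418,.06))
print(s['cx'],s['cy'])
E
```

```text
n 2317 len 0.13800000000000012 tail [0.4013 0.0152] capend [0.4464 0.1456] yaw 70.90682 origin(tail) [0.4168 0.0601] caplen 0.039000000000000035 z 0.019026495215749315
n 311 len 0.13000000000000012 tail [0.4044 0.0149] capend [0.4372 0.1407] yaw 75.37325 origin(tail) [0.4164 0.0608] caplen 0.03200000000000003 z 0.01936742720940752
322.60077521394834 228.79491524874248
```

View pics/w1.png

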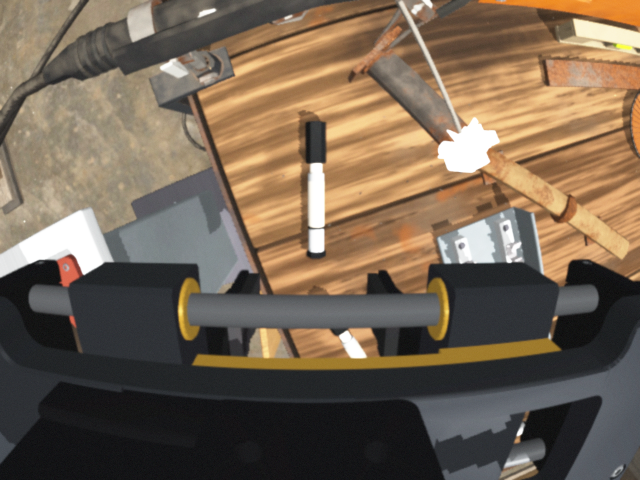

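The wrist view shows marker A at (316,190), cap up and aligned with the tool. I'll descend and grip.

Call:
arm_command:
  translation:
    - [0.04, 0.04, 3.0]
    - [0.04, 0.04, 3.0]
    - [0.04, 0.04, 3.0]
    - [0.04, 0.05, 3.0]
    - [0.04, 0.05, 3.0]
    - [0, 0, 2.0]
    - [0, 0, 1.0]
    - [0, 0, 0.35]
    - [0, 0, 0]
  turn:
    - [0, 0, 0]
    - [0, 0, 0]
    - [0, 0, 0]
    - [0, 0, 0]
    - [0, 0, 0]
    - [0, 0, 0]
    - [0, 0, 0]
    - [0, 0, 0]
    - [0, 0, 0]

```text
clock: 3.85
tcp_pos: [0.4164, 0.0599, 0.0194]
tcp_rot: [-0.0, 0.813, 0.583, -0.001]
ft_force: [0.1, -0.2, 0.0]
gripper_width: 0.05
grasp_force: 0.0
```

Call:
arm_command:
  translation:
    - [0, 0, 0]
    - [0, 0, 0]
    - [0, 0, 0]
    - [0, 0, 0]
    - [0, 0, 0]
    - [0, 0, 0]
    - [0, 0, 0]
  turn:
    - [0, 0, 0]
    - [0, 0, 0]
    - [0, 0, 0]
    - [0, 0, 0]
    - [0, 0, 0]
    - [0, 0, 0]
    - [0, 0, 0]
  hand: 0
  newtons: 50

```text
clock: 4.43
tcp_pos: [0.417, 0.06, 0.0201]
tcp_rot: [0.0, 0.813, 0.582, 0.0]
ft_force: [-0.0, 0.5, 0.0]
gripper_width: 0.011
grasp_force: 0.0
```

Run:
```python
from h import *
print(read_state()['gripper_width'])
s=snap('wrist','w2.png');W=cloud(s,True)
```

```text
0.010954643952949483
```

View pics/w2.png

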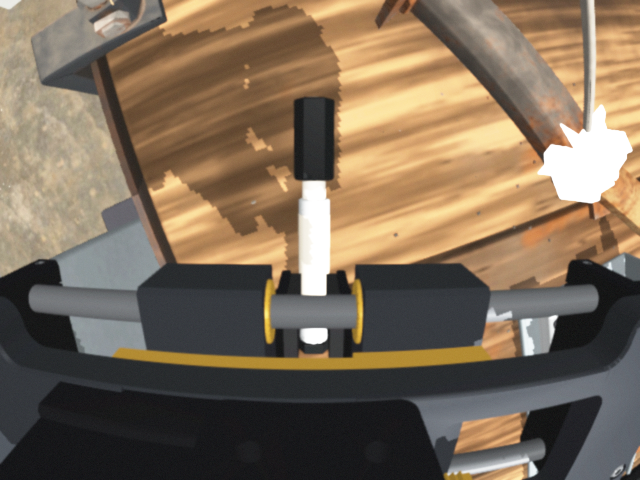

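Call:
arm_command:
  translation:
    - [0, 0, 0]
    - [0, 0, 0]
    - [0, 0, 0]
    - [0, 0, 0]
    - [0, 0, 0]
    - [0, 0, 0]
  turn:
    - [0, 0, 0]
    - [0, 0, 0]
    - [0, 0, 0]
    - [0, 0, 0]
    - [0, 0, 0]
    - [0, 0, 0]

```text
clock: 4.98
tcp_pos: [0.4169, 0.06, 0.0199]
tcp_rot: [0.0, 0.813, 0.582, -0.0]
ft_force: [0.2, -0.6, -0.3]
gripper_width: 0.0002
grasp_force: 0.0
```

Run:
```python
from h import *
s=snap('wrist','w3.png');im=cv2.imread('pics/w3.png');cv2.imwrite('pics/w3c.png',cv2.resize(im[150:400,200:440],None,fx=2.4,fy=2.4))
s=snap('scene','s3.png')
```

```text
(no output)
```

View pics/w3c.png

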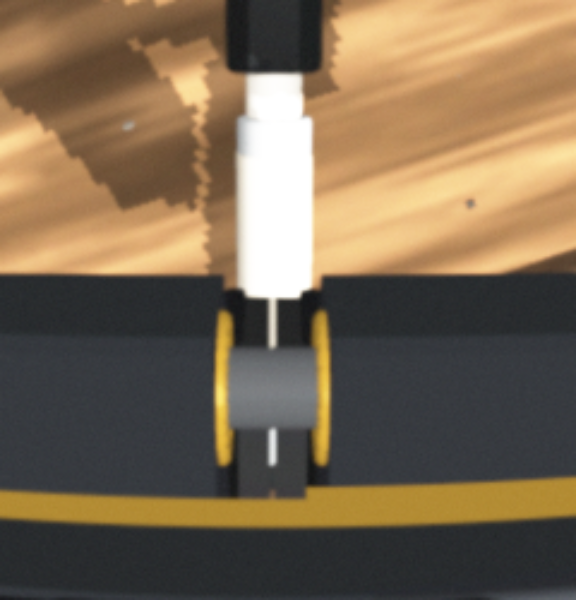

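The fingers closed completely with the barrel still showing below them. I'll check from the side.

Run:
```python
import cv2
im=cv2.imread('pics/s3.png');cv2.imwrite('pics/s3c.png',cv2.resize(im[170:350,100:340],None,fx=3.3,fy=3.3,interpolation=cv2.INTER_CUBIC))
```

```text
(no output)
```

View pics/s3c.png

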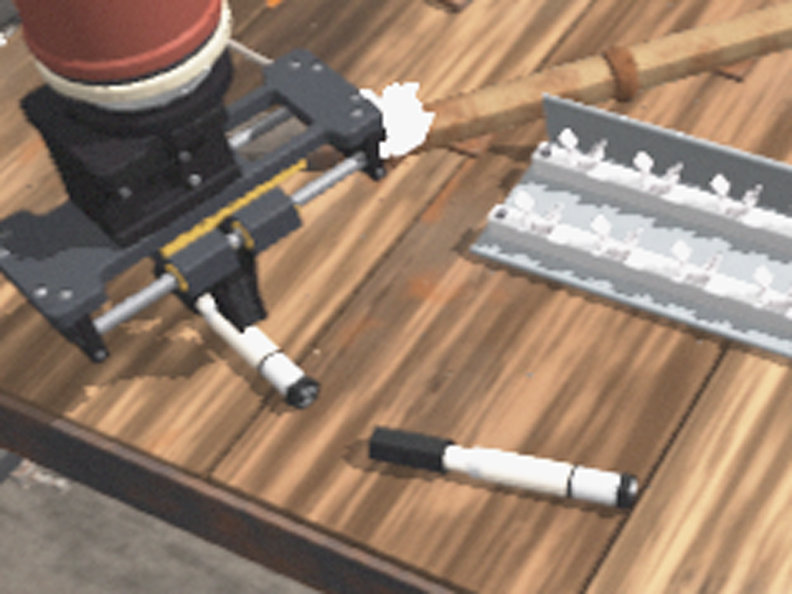

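Run:
```python
from h import *
s=snap('scene');W=cloud(s);c=s['frame'].astype(int)
# dark finger points near tcp
p=read_state()['tcp_pos'];w=W.reshape(-1,3);b=c.reshape(-1,3).sum(1)
m=(np.hypot(*(w[:,:2]-p[:2]).T)<.03)&(b<200);q=w[m];q=q[np.argsort(q[:,2])];print(p,len(q));print(q[:12])
s=snap('wrist');W=cloud(s,True);c=s['frame'].astype(int)
w=W.reshape(-1,3);b=c.reshape(-1,3).sum(1)
m=(np.hypot(*(w[:,:2]-p[:2]).T)<.03)&(b<220);q=w[m];q=q[np.argsort(q[:,2])];print(len(q));print(q[:300:25])
fit(W,s['frame'],(.418,.06),zhi=.022)
```

```text
[0.417 0.06  0.02 ] 624
[[ 0.3998  0.0402 -0.0042]
 [ 0.3943  0.0404 -0.0036]
 [ 0.3968  0.04   -0.0034]
 [ 0.3957  0.0412 -0.0027]
 [ 0.4007  0.0403 -0.0023]
 [ 0.398   0.0405 -0.0021]
 [ 0.4405  0.076  -0.001 ]
 [ 0.4171  0.0494  0.0389]
 [ 0.41    0.0502  0.0407]
 [ 0.4191  0.0458  0.0413]
 [ 0.4121  0.0493  0.0417]
 [ 0.4108  0.0502  0.0426]]
15809
[[ 0.4048  0.0612 -0.0002]
 [ 0.4136  0.0725  0.0416]
 [ 0.4256  0.0684  0.0429]
 [ 0.4234  0.0674  0.0437]
 [ 0.422   0.0678  0.0449]
 [ 0.4144  0.0729  0.0461]
 [ 0.4238  0.0675  0.0469]
 [ 0.4151  0.0707  0.0475]
 [ 0.4215  0.0678  0.0483]
 [ 0.4254  0.0683  0.0493]
 [ 0.4224  0.0678  0.0503]
 [ 0.4166  0.0696  0.0512]]
n 5915 len 0.08800000000000008 tail [0.4174 0.0619] capend [0.446  0.1451] yaw 71.03018 origin(tail) [0.4329 0.1068] caplen 0.03700000000000003 z 0.019116701381391592
```

Depth puts the fingertips at z≈0.04, well above the stated spot. I'll open and probe downward carefully.

Call:
arm_command:
  translation:
    - [0, 0, 0]
    - [0, 0, 0]
    - [0, 0, 0]
    - [0, 0, 0]
    - [0, 0, 0]
    - [0, 0, 0]
    - [0, 0, 0]
    - [0, 0, 0.4]
    - [0, 0, 0.4]
    - [0, 0, 0.4]
    - [0, 0, 0]
  turn:
    - [0, 0, 0]
    - [0, 0, 0]
    - [0, 0, 0]
    - [0, 0, 0]
    - [0, 0, 0]
    - [0, 0, 0]
    - [0, 0, 0]
    - [0, 0, 0]
    - [0, 0, 0]
    - [0, 0, 0]
    - [0, 0, 0]
  hand: 4.5

```text
clock: 6.1
tcp_pos: [0.4163, 0.0598, 0.007]
tcp_rot: [-0.0, 0.813, 0.582, -0.001]
ft_force: [-0.3, -0.6, 0.1]
gripper_width: 0.0449
grasp_force: 0.0
```

Run:
```python
from h import *
print({k:read_state()[k] for k in('tcp_pos','ft_force','gripper_width')})
s=snap('scene');W=cloud(s);c=s['frame'].astype(int)
p=read_state()['tcp_pos'];w=W.reshape(-1,3);b=c.reshape(-1,3).sum(1)
m=(np.hypot(*(w[:,:2]-p[:2]).T)<.045)&(b<200);q=w[m];q=q[np.argsort(q[:,2])];print(q[:40:3])
```

```text
{'tcp_pos': array([0.4163, 0.0598, 0.007 ]), 'ft_force': array([-0.3292, -0.5749,  0.0606]), 'gripper_width': 0.04487091406769483}
[[ 0.4005  0.041  -0.0054]
 [ 0.3963  0.0419 -0.0038]
 [ 0.3977  0.0288 -0.0012]
 [ 0.3964  0.0256 -0.0009]
 [ 0.3973  0.0824  0.0001]
 [ 0.3979  0.0199  0.0158]
 [ 0.3885  0.058   0.0268]
 [ 0.439   0.0575  0.0278]
 [ 0.3825  0.0572  0.0286]
 [ 0.4349  0.045   0.03  ]
 [ 0.4398  0.0396  0.0301]
 [ 0.3876  0.0583  0.0307]
 [ 0.4366  0.0504  0.0311]
 [ 0.3891  0.0591  0.0314]]
```

No contact, although TCP z is 7 mm. The real fingers are about 36 mm shorter than stated, so I'll go on down in small steps.

Call:
arm_command:
  translation:
    - [0, 0, 0.4]
    - [0, 0, 0.4]
    - [0, 0, 0.4]
    - [0, 0, 0.3]
    - [0, 0, 0]
  turn:
    - [0, 0, 0]
    - [0, 0, 0]
    - [0, 0, 0]
    - [0, 0, 0]
    - [0, 0, 0]

```text
clock: 6.57
tcp_pos: [0.4164, 0.0598, -0.0078]
tcp_rot: [-0.0, 0.813, 0.582, -0.001]
ft_force: [0.0, 0.7, -0.4]
gripper_width: 0.0452
grasp_force: 0.0
```

Call:
arm_command:
  translation:
    - [0, 0, 0.2]
    - [0, 0, 0]
  turn:
    - [0, 0, 0]
    - [0, 0, 0]

```text
clock: 6.73
tcp_pos: [0.4169, 0.06, -0.0093]
tcp_rot: [0.0, 0.813, 0.582, -0.0]
ft_force: [-0.4, 0.9, -0.1]
gripper_width: 0.0452
grasp_force: 0.0
```

Call:
arm_command:
  translation:
    - [0, 0, 0.2]
    - [0, 0, 0]
  turn:
    - [0, 0, 0]
    - [0, 0, 0]

```text
clock: 6.9
tcp_pos: [0.4169, 0.06, -0.0112]
tcp_rot: [-0.0, 0.813, 0.582, -0.0]
ft_force: [-0.5, 0.1, -0.2]
gripper_width: 0.0452
grasp_force: 0.0
```

Run:
```python
from h import *
print({k:read_state()[k] for k in('tcp_pos','ft_force','gripper_width')})
s=snap('scene');W=cloud(s);c=s['frame'].astype(int)
p=read_state()['tcp_pos'];w=W.reshape(-1,3);b=c.reshape(-1,3).sum(1)
m=(np.hypot(*(w[:,:2]-p[:2]).T)<.045)&(b<200);q=w[m];q=q[np.argsort(q[:,2])];print(q[:60:4])
```

```text
{'tcp_pos': array([ 0.4169,  0.06  , -0.0112]), 'ft_force': array([-0.482 ,  0.1065, -0.2148]), 'gripper_width': 0.04516284888264905}
[[ 0.4026  0.0427 -0.006 ]
 [ 0.4026  0.0993 -0.0032]
 [ 0.3887  0.0676 -0.0029]
 [ 0.3926  0.0794 -0.0019]
 [ 0.4519  0.0751 -0.0011]
 [ 0.3982  0.0926 -0.0005]
 [ 0.3851  0.0586  0.0097]
 [ 0.385   0.0626  0.0107]
 [ 0.3866  0.0568  0.0119]
 [ 0.3882  0.0578  0.0124]
 [ 0.3858  0.0669  0.0133]
 [ 0.4388  0.0568  0.0137]
 [ 0.3897  0.0786  0.0142]
 [ 0.3862  0.0578  0.0149]
 [ 0.4339  0.0416  0.0152]]
```

Call:
arm_command:
  translation:
    - [0, 0, 0.3]
    - [0, 0, 0.3]
    - [0, 0, 0]
  turn:
    - [0, 0, 0]
    - [0, 0, 0]
    - [0, 0, 0]

```text
clock: 7.2
tcp_pos: [0.4166, 0.0599, -0.0176]
tcp_rot: [-0.0, 0.813, 0.582, -0.0]
ft_force: [-0.5, 0.1, -0.1]
gripper_width: 0.0451
grasp_force: 0.0
```

Call:
arm_command:
  translation:
    - [0, 0, 0]
    - [0, 0, 0]
    - [0, 0, 0]
    - [0, 0, 0]
    - [0, 0, 0]
    - [0, 0, 0]
    - [0, 0, 0]
    - [0, 0, 0]
    - [0, 0, 0]
    - [0, 0, 0]
  turn:
    - [0, 0, 0]
    - [0, 0, 0]
    - [0, 0, 0]
    - [0, 0, 0]
    - [0, 0, 0]
    - [0, 0, 0]
    - [0, 0, 0]
    - [0, 0, 0]
    - [0, 0, 0]
    - [0, 0, 0]
  hand: 0
  newtons: 50

```text
clock: 8.03
tcp_pos: [0.417, 0.06, -0.017]
tcp_rot: [0.0, 0.813, 0.582, 0.0]
ft_force: [-0.0, 0.7, 1.4]
gripper_width: 0.0144
grasp_force: 50.0
```

Call:
arm_command:
  translation:
    - [0, 0, -0.5]
    - [0, 0, -1.5]
    - [0, 0, -3.5]
    - [0, 0, -3.5]
    - [0, 0, -3]
    - [0, 0, 0]
  turn:
    - [0, 0, 0]
    - [0, 0, 0]
    - [0, 0, 0]
    - [0, 0, 0]
    - [0, 0, 0]
    - [0, 0, 0]

```text
clock: 8.53
tcp_pos: [0.4202, 0.0608, 0.1086]
tcp_rot: [0.001, 0.814, 0.582, 0.004]
ft_force: [1.4, 0.4, 0.8]
gripper_width: 0.0146
grasp_force: 50.0
```

Run:
```python
from h import *
s=snap('wrist','w4.png');W=cloud(s,True);p=read_state()['tcp_pos'];print(p,read_state()['gripper_width'])
w=W.reshape(-1,3);b=s['frame'].astype(int).reshape(-1,3).sum(1)
ps=np.radians(71.1);d=np.array([np.cos(ps),np.sin(ps)]);n=np.array([-d[1],d[0]])
r=w[:,:2]-p[:2];t=r@d;l=r@n
for lo in np.arange(-.06,.1,.008):
    k=(abs(l)<.006)&(t>lo)&(t<lo+.008)&(w[:,2]<p[2]+.05)&(w[:,2]>p[2]-.03)
    if k.sum()>5: print('%.3f'%lo,k.sum(),np.percentile(w[k,2],[10,50,90])-p[2],b[k].mean())
fit(W,s['frame'],p[:2]+d*.03,rad=.1,zlo=p[2]+.005,zhi=p[2]+.045)
```

```text
[0.419  0.0607 0.1061] 0.014861073373481427
-0.028 353 [0.0341 0.0357 0.0369] 751.3824362606232
-0.020 391 [0.0347 0.0362 0.0372] 590.1253196930946
-0.012 7 [0.0368 0.0372 0.0378] 763.8571428571429
0.004 426 [0.0349 0.0363 0.0374] 705.4835680751173
0.012 517 [0.0349 0.0364 0.0375] 706.0618955512573
0.020 544 [0.035  0.0365 0.0375] 708.3290441176471
0.028 549 [0.0347 0.0364 0.0375] 701.8597449908925
0.036 575 [0.0327 0.035  0.0369] 682.7339130434783
0.044 529 [0.0323 0.0348 0.0385] 551.6313799621928
0.052 637 [0.0371 0.0381 0.039 ] 112.85871271585557
0.060 621 [0.0372 0.0382 0.039 ] 120.81803542673107
0.068 619 [0.0371 0.0382 0.039 ] 128.53634894991922
0.076 621 [0.0371 0.0382 0.0392] 135.46054750402575
0.084 577 [0.0371 0.0382 0.0391] 143.4263431542461
n 10264 len 0.1190000000000001 tail [0.4104 0.0346] capend [0.4493 0.147 ] yaw 70.90661 origin(tail) [0.4259 0.0794] caplen 0.041000000000000036 z 0.14508806479263325
```

View pics/w4.png

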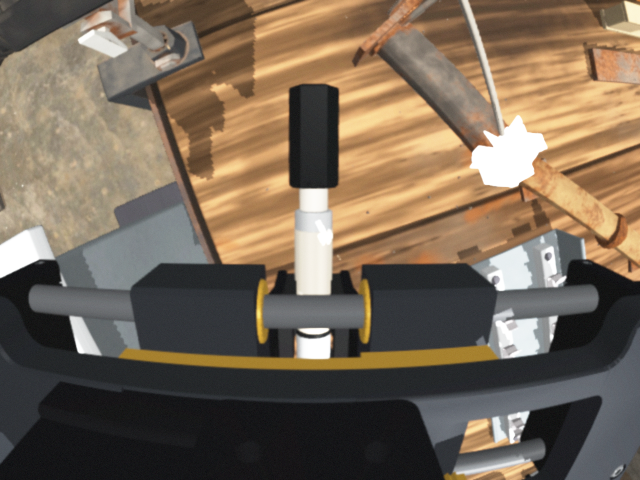

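Marker A is held level, with its origin at the TCP. I'll turn it and carry it over clip3.

Call:
arm_command:
  translation:
    - [0, 0, 0]
    - [0, 0, 0]
    - [0, 0, 0]
    - [0, 0, 0]
    - [0, 0, 0]
    - [0, 0, 0]
    - [0, 0, 0]
    - [0, 0, 0]
    - [0, 0, 0]
    - [0, 0, 0]
    - [0, 0, 0]
    - [0, 0, 0]
    - [0, 0, 0]
    - [0, 0, 0]
    - [0, 0, 0]
    - [0, 0, 0]
    - [0, 0, 0]
  turn:
    - [0, 0, -6.9]
    - [0, 0, -6.9]
    - [0, 0, -6.9]
    - [0, 0, -6.9]
    - [0, 0, -6.9]
    - [0, 0, -6.9]
    - [0, 0, -6.9]
    - [0, 0, -6.9]
    - [0, 0, -6.9]
    - [0, 0, -6.9]
    - [0, 0, -6.9]
    - [0, 0, -6.9]
    - [0, 0, -6.9]
    - [0, 0, -6.9]
    - [0, 0, -6.9]
    - [0, 0, -6.9]
    - [0, 0, 0]

```text
clock: 10.0
tcp_pos: [0.4162, 0.0597, 0.1021]
tcp_rot: [-0.001, -0.016, 1.0, -0.0]
ft_force: [-0.4, -0.3, -1.4]
gripper_width: 0.0144
grasp_force: 50.0
```

Call:
arm_command:
  translation:
    - [-2.0, -1.4, 0]
    - [-2.0, -1.4, 0]
    - [-2.0, -1.4, 0]
    - [-2.0, -1.4, 0]
    - [-2.0, -1.4, 0]
    - [-2.0, -1.4, 0]
    - [-2.0, -1.4, 0]
    - [-2.0, -1.4, 0]
    - [0, 0, 0]
    - [0, 0, 0]
  turn:
    - [0, 0, 0]
    - [0, 0, 0]
    - [0, 0, 0]
    - [0, 0, 0]
    - [0, 0, 0]
    - [0, 0, 0]
    - [0, 0, 0]
    - [0, 0, 0]
    - [0, 0, 0]
    - [0, 0, 0]

```text
clock: 10.83
tcp_pos: [0.5798, -0.0488, 0.1018]
tcp_rot: [-0.001, -0.011, 1.0, -0.001]
ft_force: [-0.0, 0.7, -1.2]
gripper_width: 0.0145
grasp_force: 50.0
```

```bash
cat > rk.py <<'E'
from h import *
import sys
s=snap('wrist',sys.argv[1]);W=cloud(s,True);p=read_state()['tcp_pos'];fr=s['frame'].astype(int)
w=W.reshape(-1,3)
m=np.isfinite(w[:,2])&(np.abs(w[:,0]-.59)<.1)&(np.abs(w[:,1]+.12)<.15);w=w[m]
u=w[(w[:,2]>.038)&(w[:,2]<.055)&(w[:,0]>.628)&(w[:,0]<.645)]
if len(u)>20:
    L=cv2.fitLine(u[:,:2].astype(np.float32),cv2.DIST_HUBER,0,.001,.001).ravel();print('upst',L,u[:,0].min(),np.median(u[:,0]),'y',u[:,1].min(),u[:,1].max())
for nm,a,b in(('back',.595,.628),('front',.54,.572)):
    c=w[(w[:,2]>.033)&(w[:,2]<.047)&(w[:,0]>a)&(w[:,0]<b)]
    if len(c): hh,ee=np.histogram(c[:,1],bins=np.arange(-.24,.0,.004));print(nm,len(c),c[:,0].mean(),np.percentile(c[:,0],[3,97]),{round(e+.002,3):int(h) for h,e in zip(hh,ee) if h>4})
b=w[(w[:,2]>.0045)&(w[:,2]<.012)];print('base x',np.percentile(b[:,0],[.5,2]),'y',np.percentile(b[:,1],[.5,99.5]))
t=R.from_quat(np.roll(read_state()['tcp_rot'],-1)).as_matrix()
print('tcp',p,'psi',np.degrees(np.arctan2(t[1,0],t[0,0])))
E
python3 rk.py w5.png
```

```text
back 148 0.6122074460956386 [0.6091 0.6162] {np.float64(-0.21): 18, np.float64(-0.206): 59, np.float64(-0.202): 28, np.float64(-0.19): 15, np.float64(-0.186): 24}
front 1047 0.5561982805848111 [0.55   0.5624] {np.float64(-0.21): 79, np.float64(-0.206): 86, np.float64(-0.202): 6, np.float64(-0.19): 68, np.float64(-0.186): 41, np.float64(-0.162): 41, np.float64(-0.158): 107, np.float64(-0.154): 44, np.float64(-0.142): 37, np.float64(-0.138): 63, np.float64(-0.134): 24, np.float64(-0.11): 99, np.float64(-0.106): 103, np.float64(-0.094): 9, np.float64(-0.09): 77, np.float64(-0.086): 60, np.float64(-0.062): 11, np.float64(-0.058): 9, np.float64(-0.038): 59, np.float64(-0.034): 18}
base x [0.5331 0.5352] y [-0.2357 -0.0089]
tcp [ 0.5792 -0.0479  0.1019] psi -178.6684254351331
```

View pics/w5.png

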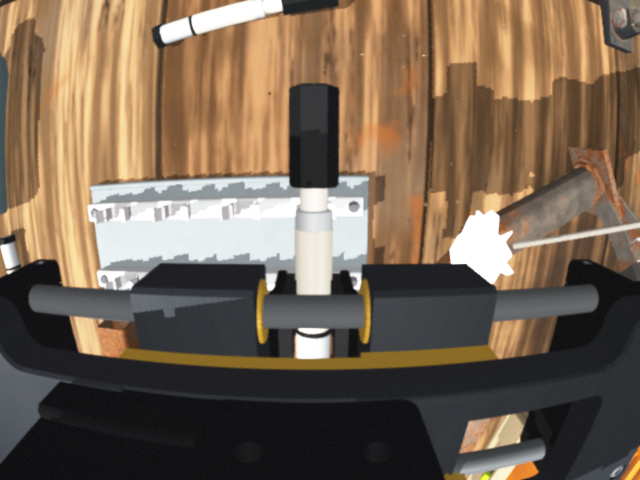

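The front clip centres are at y ≈ -0.197, -0.148, -0.098 and -0.048, and marker A hangs over clip3. Now down, then press.

Call:
arm_command:
  translation:
    - [-0.15, 0.05, 2]
    - [0, 0, 3]
    - [0, 0, 2]
    - [0, 0, 1.0]
    - [0, 0, 0.4]
    - [0, 0, 0]
  turn:
    - [0, 0, -0.3]
    - [0, 0, 0]
    - [0, 0, 0]
    - [0, 0, 0]
    - [0, 0, 0]
    - [0, 0, 0]

```text
clock: 11.38
tcp_pos: [0.5808, -0.047, 0.0188]
tcp_rot: [-0.0, -0.016, 1.0, -0.0]
ft_force: [-0.1, -0.1, 0.6]
gripper_width: 0.015
grasp_force: 50.0
```

Call:
arm_command:
  translation:
    - [0, 0, 0.3]
    - [0, 0, 0.3]
    - [0, 0, 0.3]
    - [0, 0, 0.3]
    - [0, 0, 0]
  turn:
    - [0, 0, 0]
    - [0, 0, 0]
    - [0, 0, 0]
    - [0, 0, 0]
    - [0, 0, 0]

```text
clock: 11.8
tcp_pos: [0.5826, -0.047, 0.0076]
tcp_rot: [0.001, -0.016, 1.0, -0.0]
ft_force: [3.3, -1.0, -6.5]
gripper_width: 0.0149
grasp_force: 50.0
```

Call:
arm_command:
  translation:
    - [0, 0, 0.1]
    - [0, 0, 0.1]
    - [0, 0, 0]
  turn:
    - [0, 0, 0]
    - [0, 0, 0]
    - [0, 0, 0]

```text
clock: 12.05
tcp_pos: [0.5818, -0.0471, 0.0059]
tcp_rot: [0.0, -0.016, 1.0, 0.0]
ft_force: [-2.2, 0.3, 6.5]
gripper_width: 0.0145
grasp_force: 50.0
```

Call:
arm_command:
  translation:
    - [0, 0, 0.1]
    - [0, 0, 0.1]
    - [0, 0, 0]
  turn:
    - [0, 0, 0]
    - [0, 0, 0]
    - [0, 0, 0]

```text
clock: 12.3
tcp_pos: [0.582, -0.0471, 0.0056]
tcp_rot: [0.0, -0.016, 1.0, 0.001]
ft_force: [-9.5, 0.8, 26.9]
gripper_width: 0.0146
grasp_force: 50.0
```

Marker A bottomed at 27 N, so it is seated. Release it and go to marker B.

Call:
arm_command:
  translation:
    - [0, 0, 0]
    - [0, 0, 0]
    - [0, 0, 0]
    - [0, 0, 0]
    - [0, 0, 0]
    - [0, 0, -1]
    - [0, 0, -2.5]
    - [0, 0, -3]
    - [0, 0, -3]
    - [0, 0, 0]
  turn:
    - [0, 0, 0]
    - [0, 0, 0]
    - [0, 0, 0]
    - [0, 0, 0]
    - [0, 0, 0]
    - [0, 0, 0]
    - [0, 0, 0]
    - [0, 0, 0]
    - [0, 0, 0]
    - [0, 0, 0]
  hand: 3.2

```text
clock: 13.13
tcp_pos: [0.5847, -0.0478, 0.1042]
tcp_rot: [0.004, -0.016, 1.0, 0.0]
ft_force: [1.8, -0.4, 0.5]
gripper_width: 0.0321
grasp_force: 0.0
```

Call:
arm_command:
  translation:
    - [0, 0, 0]
    - [0, 0, 0]
    - [0, 0, 0]
    - [0, 0, 0]
    - [0, 0, 0]
    - [0, 0, 0]
    - [0, 0, 0]
    - [0, 0, 0]
    - [0, 0, 0]
    - [0, 0, 0]
    - [0, 0, 0]
    - [0, 0, 0]
    - [-0.64, -2.63, 0]
    - [-0.64, -2.63, 0]
    - [-0.64, -2.63, 0]
    - [-0.64, -2.63, 0]
    - [-0.64, -2.63, 0]
    - [-0.64, -2.63, 0]
    - [-0.64, -2.63, 0]
    - [0, 0, 0]
  turn:
    - [0, 0, 6.66]
    - [0, 0, 6.66]
    - [0, 0, 6.66]
    - [0, 0, 6.66]
    - [0, 0, 6.66]
    - [0, 0, 6.66]
    - [0, 0, 6.66]
    - [0, 0, 6.66]
    - [0, 0, 6.66]
    - [0, 0, 6.66]
    - [0, 0, 6.66]
    - [0, 0, 6.66]
    - [0, 0, 0]
    - [0, 0, 0]
    - [0, 0, 0]
    - [0, 0, 0]
    - [0, 0, 0]
    - [0, 0, 0]
    - [0, 0, 0]
    - [0, 0, 0]
  hand: 4.5

```text
clock: 14.8
tcp_pos: [0.407, -0.1306, 0.0979]
tcp_rot: [-0.002, 0.631, 0.775, 0.003]
ft_force: [-0.8, 1.0, -0.7]
gripper_width: 0.0454
grasp_force: 0.0
```

```bash
cat > look.py <<'E'
from h import *
import sys
s=snap('wrist',sys.argv[3]);W=cloud(s,True);np.save('wl.npy',W)
fit(W,s['frame'],(float(sys.argv[1]),float(sys.argv[2])))
s2=snap('top');fit(cloud(s2),s2['frame'],(.65,-.344))
w=W.reshape(-1,3);b=s['frame'].astype(int).reshape(-1,3).sum(1)
m=(np.abs(w[:,0]-.585)<.06)&(np.abs(w[:,1]+.047)<.02)&(w[:,2]<.06);
for a in np.arange(.46,.64,.01):
    k=m&(w[:,0]>a)&(w[:,0]<a+.01)
    if k.sum()>8: print('%.2f'%a,k.sum(),np.percentile(w[k,2],[50,98]))
to(0,0,0,0)
E
python3 look.py .411 -.129 w6.png
```

```text
n 4098 len 0.13200000000000012 tail [ 0.4192 -0.1704] capend [ 0.3921 -0.0412] yaw 101.87866 origin(tail) [ 0.4094 -0.1239] caplen 0.03600000000000003 z 0.018983742505110205
n 642 len 0.15600000000000014 tail [ 0.5837 -0.3534] capend [ 0.7381 -0.3312] yaw 8.1832 origin(tail) [ 0.6307 -0.3467] caplen 0.05800000000000005 z 0.019747968383183694
0.52 284 [0.0364 0.0424]
0.53 457 [0.0084 0.0414]
0.54 924 [0.0226 0.0421]
0.55 642 [0.0388 0.0449]
0.56 226 [0.0394 0.0417]
0.57 304 [0.038  0.0415]
0.58 382 [0.0211 0.0412]
0.59 398 [0.0084 0.0409]
0.60 831 [0.0234 0.0441]
0.61 318 [0.0385 0.045 ]
0.62 191 [0.0399 0.0424]
0.63 925 [0.0373 0.0474]
tcp [ 0.4107 -0.1285  0.0985] psi 101.89 shift cm [ 20.995  -37.571    9.8103] turn deg [ -0.058   -0.3227 101.8867] opening 0.04531266020685119 0.0
```

Run:
```python
from h import *
F=cv2.imread('pics/w6.png');W=np.load('wl.npy')
fit(W,F,(.40,-.10),rad=.11)
```

```text
n 4291 len 0.13700000000000012 tail [ 0.4192 -0.1704] capend [ 0.391  -0.0363] yaw 101.87597 origin(tail) [ 0.4094 -0.1239] caplen 0.041000000000000036 z 0.018998697341968362
```

Call:
arm_command:
  translation:
    - [0, 0, 3]
    - [0, 0, 3]
    - [0, 0, 2.5]
    - [0, 0, 1.5]
    - [0, 0, 1.0]
    - [0, 0, 0.5]
    - [0, 0, 0]
  turn:
    - [0, 0, 0]
    - [0, 0, 0]
    - [0, 0, 0]
    - [0, 0, 0]
    - [0, 0, 0]
    - [0, 0, 0]
    - [0, 0, 0]

```text
clock: 15.48
tcp_pos: [0.4103, -0.1295, -0.0173]
tcp_rot: [-0.0, 0.63, 0.777, -0.002]
ft_force: [-0.4, 0.2, 0.2]
gripper_width: 0.0449
grasp_force: 0.0
```

Call:
arm_command:
  translation:
    - [0, 0, 0]
    - [0, 0, 0]
    - [0, 0, 0]
    - [0, 0, 0]
    - [0, 0, 0]
    - [0, 0, 0]
    - [0, 0, 0]
    - [0, 0, 0]
    - [0, 0, 0]
    - [0, 0, 0]
  turn:
    - [0, 0, 0]
    - [0, 0, 0]
    - [0, 0, 0]
    - [0, 0, 0]
    - [0, 0, 0]
    - [0, 0, 0]
    - [0, 0, 0]
    - [0, 0, 0]
    - [0, 0, 0]
    - [0, 0, 0]
  hand: 0

```text
clock: 16.32
tcp_pos: [0.4109, -0.1286, -0.0161]
tcp_rot: [-0.0, 0.63, 0.777, 0.0]
ft_force: [-0.7, 1.8, 6.9]
gripper_width: 0.0145
grasp_force: 50.0
```

Call:
arm_command:
  translation:
    - [0, 0, -0.5]
    - [0, 0, -1.5]
    - [0, 0, -3]
    - [0, 0, -3]
    - [0, 0, -3.5]
    - [0, 0, 0]
    - [0, 0, 0]
  turn:
    - [0, 0, 0]
    - [0, 0, 0]
    - [0, 0, 0]
    - [0, 0, 0]
    - [0, 0, 0]
    - [0, 0, 0]
    - [0, 0, 0]

```text
clock: 16.9
tcp_pos: [0.4107, -0.1236, 0.0805]
tcp_rot: [-0.004, 0.627, 0.779, 0.005]
ft_force: [-0.1, 1.3, -1.0]
gripper_width: 0.0147
grasp_force: 50.0
```

```bash
cat > held.py <<'E'
from h import *
s=snap('wrist','held.png');W=cloud(s,True);st=read_state();p=st['tcp_pos'];t=R.from_quat(np.roll(st['tcp_rot'],-1)).as_matrix()
P=(W.reshape(-1,3)-p)@t;b=s['frame'].astype(int).reshape(-1,3).sum(1)
k=(P[:,2]<-.005)&(P[:,2]>-.045)&(np.abs(P[:,1])<.02)&(P[:,0]>.03)&(P[:,0]<.12);Q=P[k];bb=b[k]
dk=bb<330
for x in np.arange(.03,.12,.01):
    m=(Q[:,0]>x)&(Q[:,0]<=x+.01)
    if m.sum()>10: print('%.2f'%x,m.sum(),'y',Q[m,1].mean(),'ztop',np.percentile(Q[m,2],10),'dark',dk[m].mean())
g=Q[dk&(np.abs(Q[:,1])<.007),0];h,e=np.histogram(g,bins=np.arange(.03,.12,.001));on=e[:-1][h>.4*np.median(h[h>0])];print('cap tool x',on[0],on[-1]+.001)
print('tcp',p,'psi',np.degrees(np.arctan2(t[1,0],t[0,0])),st['gripper_width'],st['grasp_force'])
E
python3 held.py
```

```text
0.03 929 y 0.00030032484253165163 ztop -0.034548562810636466 dark 0.011840688912809472
0.04 696 y 0.00038900473760722636 ztop -0.03270164027314817 dark 0.0
0.05 1071 y 0.0004098813709240359 ztop -0.03613975321000806 dark 0.8580765639589168
0.06 1241 y 0.0004493623996690906 ztop -0.036136691489727986 dark 1.0
0.07 1241 y 0.00048620707502295676 ztop -0.03616011509480224 dark 1.0
0.08 1203 y 0.00044502351064482315 ztop -0.0361659332092997 dark 1.0
0.09 486 y 0.0006265894302156962 ztop -0.03614035189287104 dark 1.0
cap tool x 0.05200000000000002 0.09400000000000006
tcp [ 0.4096 -0.1239  0.0795] psi 102.28286810017374 0.014516215308431028 49.99924421310425
```

Call:
arm_command:
  translation:
    - [-0.17, 2.5, -0.4]
    - [-0.17, 2.5, -0.4]
    - [-0.17, 2.5, -0.4]
    - [-0.17, 2.5, -0.4]
    - [-0.17, 2.5, -0.4]
    - [-0.17, 2.5, -0.4]
    - [-0.1, 2.4, 0]
    - [0, 0, 0]
  turn:
    - [0, 0, 0]
    - [0, 0, 0]
    - [0, 0, 0]
    - [0, 0, 0]
    - [0, 0, 0]
    - [0, 0, 0]
    - [0, 0, 0]
    - [0, 0, 0]

```text
clock: 17.62
tcp_pos: [0.5654, -0.1005, 0.095]
tcp_rot: [-0.009, 0.628, 0.778, -0.004]
ft_force: [-1.2, 0.3, -0.4]
gripper_width: 0.0149
grasp_force: 50.0
```

Call:
arm_command:
  translation:
    - [0, 0, 0]
    - [0, 0, 0]
    - [0, 0, 0]
    - [0, 0, 0]
    - [0, 0, 0]
    - [0, 0, 0]
    - [0, 0, 0]
    - [0, 0, 0]
    - [0, 0, 0]
    - [0, 0, 0]
    - [0, 0, 0]
    - [0, 0, 0]
    - [0, 0, 0]
    - [0, 0, 0]
  turn:
    - [0, 0, -6.6]
    - [0, 0, -6.6]
    - [0, 0, -6.6]
    - [0, 0, -6.6]
    - [0, 0, -6.6]
    - [0, 0, -6.6]
    - [0, 0, -6.6]
    - [0, 0, -6.6]
    - [0, 0, -6.6]
    - [0, 0, -6.6]
    - [0, 0, -6.6]
    - [0, 0, -6.6]
    - [0, 0, 0]
    - [0, 0, 0]

```text
clock: 18.78
tcp_pos: [0.5614, -0.1017, 0.096]
tcp_rot: [-0.01, -0.009, 1.0, 0.005]
ft_force: [-0.7, -0.0, -1.0]
gripper_width: 0.015
grasp_force: 50.0
```

```bash
python3 held.py; python3 -c "
from h import *
to(.5825,-.097,.0175,181.6)"
```

```text
0.03 931 y -0.0002033032184740875 ztop -0.03298156803340554 dark 0.0
0.04 674 y -0.0003174063565304774 ztop -0.031057950020916734 dark 0.0
0.05 1009 y -0.0003996394884459034 ztop -0.034425142948978874 dark 0.7710604558969276
0.06 1234 y -0.0003143519433605253 ztop -0.0345002847518583 dark 1.0
0.07 1247 y -0.0002816018231499951 ztop -0.034384582082892905 dark 0.9975942261427426
0.08 1211 y -0.00030346184579069425 ztop -0.034385990751960055 dark 0.9958711808422791
0.09 612 y -0.0003110647480397937 ztop -0.03440348006049518 dark 0.9722222222222222
cap tool x 0.05300000000000002 0.09500000000000006
tcp [ 0.5617 -0.1016  0.0965] psi -178.98591686202522 0.014632622445037668 49.999127984046936
tcp [ 0.5617 -0.1016  0.0965] psi -178.99 shift cm [-2.2351  0.3521  7.8612] turn deg [ 0.5395 -1.0575 -0.5908] opening 0.014632622445037668 49.999127984046936
```

Call:
arm_command:
  translation:
    - [-0.8, 0.12, 0]
    - [-0.8, 0.12, 0]
    - [-0.7, 0.1, 0]
    - [0, 0, 0]
  turn:
    - [0.3, -0.6, -0.3]
    - [0.2, -0.4, -0.3]
    - [0, 0, 0]
    - [0, 0, 0]

```text
clock: 19.17
tcp_pos: [0.5873, -0.096, 0.0984]
tcp_rot: [0.002, -0.017, 1.0, 0.001]
ft_force: [-0.6, -0.3, -1.2]
gripper_width: 0.0149
grasp_force: 50.0
```

Call:
arm_command:
  translation:
    - [0, 0, 2.5]
    - [0, 0, 2.5]
    - [0, 0, 1.5]
    - [0, 0, 0.7]
    - [0, 0, 0]
  turn:
    - [0, 0, 0]
    - [0, 0, 0]
    - [0, 0, 0]
    - [0, 0, 0]
    - [0, 0, 0]

```text
clock: 19.58
tcp_pos: [0.5848, -0.0968, 0.0251]
tcp_rot: [0.0, -0.016, 1.0, 0.001]
ft_force: [-1.0, -0.3, -1.0]
gripper_width: 0.0147
grasp_force: 50.0
```

```bash
python3 -c "
from h import *
to(.5835,-.097,.0195,181.6)"
```

```text
tcp [ 0.5848 -0.0968  0.0251] psi -178.13 shift cm [ 0.1337 -0.013   0.557 ] turn deg [0.0932 0.0071 0.2677] opening 0.014741479060314717 49.99926209449768
```

Call:
arm_command:
  translation:
    - [0.13, 0, 0.3]
    - [0, 0, 0.3]
    - [0, 0, 0.3]
    - [0, 0, 0.3]
    - [0, 0, 0.3]
    - [0, 0, 0]
  turn:
    - [0, 0, 0.2]
    - [0, 0, 0]
    - [0, 0, 0]
    - [0, 0, 0]
    - [0, 0, 0]
    - [0, 0, 0]

```text
clock: 20.08
tcp_pos: [0.5858, -0.097, 0.0122]
tcp_rot: [0.003, -0.015, 1.0, 0.001]
ft_force: [1.5, 0.2, 1.0]
gripper_width: 0.0145
grasp_force: 50.0
```

Call:
arm_command:
  translation:
    - [0, 0, 0.15]
    - [0, 0, 0.1]
    - [0, 0, 0]
  turn:
    - [0, 0, 0]
    - [0, 0, 0]
    - [0, 0, 0]

```text
clock: 20.33
tcp_pos: [0.5844, -0.097, 0.0086]
tcp_rot: [0.001, -0.015, 1.0, 0.001]
ft_force: [2.9, -1.4, -5.7]
gripper_width: 0.0147
grasp_force: 50.0
```

Call:
arm_command:
  translation:
    - [0, 0, 0.12]
    - [0, 0, 0.12]
    - [0, 0, 0]
  turn:
    - [0, 0, 0]
    - [0, 0, 0]
    - [0, 0, 0]

```text
clock: 20.58
tcp_pos: [0.5841, -0.097, 0.0068]
tcp_rot: [0.001, -0.015, 1.0, 0.001]
ft_force: [-1.9, -0.8, 5.5]
gripper_width: 0.0149
grasp_force: 50.0
```

Call:
arm_command:
  translation:
    - [0, 0, 0.12]
    - [0, 0, 0.12]
    - [0, 0, 0]
  turn:
    - [0, 0, 0]
    - [0, 0, 0]
    - [0, 0, 0]

```text
clock: 20.83
tcp_pos: [0.5842, -0.097, 0.0064]
tcp_rot: [0.001, -0.014, 1.0, 0.002]
ft_force: [-12.7, 3.3, 30.9]
gripper_width: 0.0147
grasp_force: 50.0
```

Marker B is seated (31 N at the bottom). Release it and move to marker C.

Call:
arm_command:
  translation:
    - [0, 0, 0]
    - [0, 0, 0]
    - [0, 0, 0]
    - [0, 0, 0]
    - [0, 0, 0]
    - [0, 0, -1]
    - [0, 0, -2.5]
    - [0, 0, -3]
    - [0, 0, -3]
    - [0, 0, -1]
    - [0, 0, 0]
    - [-0.44, -2.8, 0]
    - [-0.44, -2.8, 0]
    - [-0.44, -2.8, 0]
    - [-0.44, -2.8, 0]
    - [-0.44, -2.8, 0]
    - [-0.44, -2.8, 0]
    - [-0.44, -2.8, 0]
    - [-0.44, -2.8, 0]
    - [-0.44, -2.8, 0]
  turn:
    - [0, 0, 0]
    - [0, 0, 0]
    - [0, 0, 0]
    - [0, 0, 0]
    - [0, 0, 0]
    - [0, 0, 0]
    - [0, 0, 0]
    - [0, 0, 0]
    - [0, 0, 0]
    - [0, 0, 0]
    - [0, 0, 0]
    - [0, 0, 0]
    - [0, 0, 0]
    - [0, 0, 0]
    - [0, 0, 0]
    - [0, 0, 0]
    - [0, 0, 0]
    - [0, 0, 0]
    - [0, 0, 0]
    - [0, 0, 0]
  hand: 3.2

```text
clock: 22.5
tcp_pos: [0.6308, -0.3488, 0.1074]
tcp_rot: [0.0, -0.015, 1.0, 0.001]
ft_force: [0.9, 0.2, 0.4]
gripper_width: 0.0319
grasp_force: 0.0
```

Call:
arm_command:
  translation:
    - [0, 0, 0]
    - [0, 0, 0]
    - [0, 0, 0]
    - [0, 0, 0]
    - [0, 0, 0]
    - [0, 0, 0]
    - [0, 0, 0]
    - [0, 0, 0]
    - [0, 0, 0]
    - [0, 0, 0]
    - [0, 0, 0]
    - [0, 0, 0]
    - [0, 0, 0]
    - [0, 0, 0]
    - [0, 0, 0]
    - [0, 0, 0]
    - [0, 0, 0]
    - [0, 0, 0]
    - [0, 0, 0]
    - [0, 0, 0]
  turn:
    - [0, 0, 6.67]
    - [0, 0, 6.67]
    - [0, 0, 6.67]
    - [0, 0, 6.67]
    - [0, 0, 6.67]
    - [0, 0, 6.67]
    - [0, 0, 6.67]
    - [0, 0, 6.67]
    - [0, 0, 6.67]
    - [0, 0, 6.67]
    - [0, 0, 6.67]
    - [0, 0, 6.67]
    - [0, 0, 6.67]
    - [0, 0, 6.67]
    - [0, 0, 6.67]
    - [0, 0, 6.67]
    - [0, 0, 6.67]
    - [0, 0, 6.67]
    - [0, 0, 6.67]
    - [0, 0, 6.67]

```text
clock: 24.17
tcp_pos: [0.6308, -0.3476, 0.1076]
tcp_rot: [-0.001, 0.914, 0.406, 0.001]
ft_force: [-0.2, -0.6, -0.7]
gripper_width: 0.032
grasp_force: 0.0
```

Call:
arm_command:
  translation:
    - [0, 0, 0]
    - [0, 0, 0]
    - [0, 0, 0]
    - [0, 0, 0]
    - [0, 0, 0]
    - [0, 0, 0]
    - [0, 0, 0]
    - [0, 0, 0]
    - [0, 0, 0]
  turn:
    - [0, 0, 6.67]
    - [0, 0, 6.67]
    - [0, 0, 6.67]
    - [0, 0, 6.67]
    - [0, 0, 6.67]
    - [0, 0, 6.67]
    - [0, 0, 0]
    - [0, 0, 0]
    - [0, 0, 0]
  hand: 4.5

```text
clock: 24.92
tcp_pos: [0.631, -0.3478, 0.1082]
tcp_rot: [-0.001, 0.997, 0.074, 0.001]
ft_force: [-0.2, 1.0, -0.4]
gripper_width: 0.045
grasp_force: 0.0
```

Run:
```python
from h import *
s=snap('wrist','w7.png');W=cloud(s,True);np.save('wl.npy',W)
fit(W,s['frame'],(.645,-.346),rad=.095)
fit(W,s['frame'],(.645,-.346),rad=.075)
to(.631,-.347,-.017,8.2);print(read_state()['joint_pos'])
```

```text
n 4744 len 0.18400000000000016 tail [ 0.5567 -0.3609] capend [ 0.7387 -0.3338] yaw 8.4615755 origin(tail) [ 0.6037 -0.3539] caplen 0.12400000000000011 z 0.01909535615623223
n 3942 len 0.13600000000000012 tail [ 0.585  -0.3563] capend [ 0.7196 -0.3368] yaw 8.260264 origin(tail) [ 0.632  -0.3495] caplen 0.039000000000000035 z 0.018946891859592092
tcp [ 0.6311 -0.3478  0.1085] psi 8.44 shift cm [-0.0283 -0.0613 12.5466] turn deg [-0.1025 -0.1447  0.2425] opening 0.04483160885431481 0.0
[-0.2804  0.9357  1.3192  1.4223 -0.9048  1.4608 -0.4028]
```

View pics/w7.png

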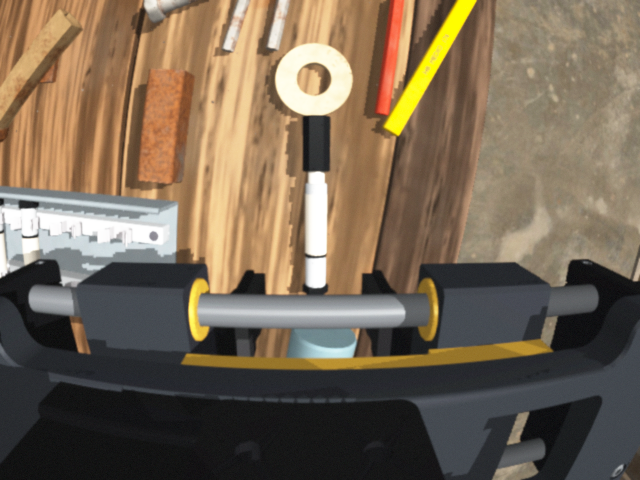

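Marker C is at (316,215) with its cap up against the tape roll, and the collar at (316,288). Descend and grip.

Call:
arm_command:
  translation:
    - [0, 0.06, 3]
    - [0, 0.06, 3]
    - [0, 0, 2.5]
    - [0, 0, 2.0]
    - [0, 0, 1.4]
    - [0, 0, 0.6]
    - [0, 0, 0]
  turn:
    - [0, 0, 0]
    - [0, 0, 0]
    - [0, 0, 0]
    - [0, 0, 0]
    - [0, 0, 0]
    - [0, 0, 0]
    - [0, 0, 0]

```text
clock: 25.55
tcp_pos: [0.6315, -0.3486, -0.0167]
tcp_rot: [-0.001, 0.997, 0.073, 0.001]
ft_force: [0.2, -0.1, 0.1]
gripper_width: 0.045
grasp_force: 0.0
```

Call:
arm_command:
  translation:
    - [0, 0, 0]
    - [0, 0, 0]
    - [0, 0, 0]
    - [0, 0, 0]
    - [0, 0, 0]
    - [0, 0, 0]
    - [0, 0, 0]
    - [0, 0, 0]
    - [0, 0, 0]
    - [0, 0, 0]
  turn:
    - [0, 0, 0]
    - [0, 0, 0]
    - [0, 0, 0]
    - [0, 0, 0]
    - [0, 0, 0]
    - [0, 0, 0]
    - [0, 0, 0]
    - [0, 0, 0]
    - [0, 0, 0]
    - [0, 0, 0]
  hand: 0

```text
clock: 26.38
tcp_pos: [0.6319, -0.3489, -0.0159]
tcp_rot: [-0.001, 0.997, 0.072, 0.002]
ft_force: [0.2, 0.8, 3.7]
gripper_width: 0.0148
grasp_force: 50.0
```

Call:
arm_command:
  translation:
    - [0, 0, -0.5]
    - [0, 0, -1.5]
    - [0, 0, -3]
    - [0, 0, -3]
    - [0, 0, -3.5]
    - [0, 0, 0]
    - [0, 0, 0]
  turn:
    - [0, 0, 0]
    - [0, 0, 0]
    - [0, 0, 0]
    - [0, 0, 0]
    - [0, 0, 0]
    - [0, 0, 0]
    - [0, 0, 0]

```text
clock: 26.97
tcp_pos: [0.6321, -0.3502, 0.1023]
tcp_rot: [0.0, 0.997, 0.072, 0.003]
ft_force: [-1.1, 0.6, -0.9]
gripper_width: 0.0144
grasp_force: 50.0
```

```bash
python3 held.py; python3 -c "
from h import *
print(read_state()['joint_pos'])"
```

```text
0.03 942 y 0.0012764920621617995 ztop -0.035280333091204076 dark 0.0
0.04 702 y 0.0013341194383593561 ztop -0.035442961965625 dark 0.17094017094017094
0.05 1208 y 0.0011756202546235443 ztop -0.036780603865454294 dark 0.9991721854304636
0.06 1233 y 0.0013261487790426347 ztop -0.03675343735255767 dark 1.0
0.07 1215 y 0.0013878309152479396 ztop -0.03668608933931618 dark 1.0
0.08 1214 y 0.0013534996713277271 ztop -0.03666094420018289 dark 0.9728171334431631
0.09 45 y 0.0015379323198504726 ztop -0.03564841859406 dark 0.8
cap tool x 0.049000000000000016 0.09100000000000005
tcp [ 0.6316 -0.3493  0.1002] psi 8.254829284276164 0.014559961036502662 49.9985146522522
[-0.2755  0.9343  1.3019  1.4293 -0.9018  1.442  -0.4062]
```

Call:
arm_command:
  translation:
    - [0, 0, 0]
    - [0, 0, 0]
    - [0, 0, 0]
    - [0, 0, 0]
    - [0, 0, 0]
    - [0, 0, 0]
    - [0, 0, 0]
    - [0, 0, 0]
    - [0, 0, 0]
    - [0, 0, 0]
    - [0, 0, 0]
    - [0, 0, 0]
    - [0, 0, 0]
    - [0, 0, 0]
    - [0, 0, 0]
    - [0, 0, 0]
    - [0, 0, 0]
    - [0, 0, 0]
    - [0, 0, 0]
    - [0, 0, 0]
  turn:
    - [0, 0, -6.67]
    - [0, 0, -6.67]
    - [0, 0, -6.67]
    - [0, 0, -6.67]
    - [0, 0, -6.67]
    - [0, 0, -6.67]
    - [0, 0, -6.67]
    - [0, 0, -6.67]
    - [0, 0, -6.67]
    - [0, 0, -6.67]
    - [0, 0, -6.67]
    - [0, 0, -6.67]
    - [0, 0, -6.67]
    - [0, 0, -6.67]
    - [0, 0, -6.67]
    - [0, 0, -6.67]
    - [0, 0, -6.67]
    - [0, 0, -6.67]
    - [0, 0, -6.67]
    - [0, 0, -6.67]

```text
clock: 28.68
tcp_pos: [0.6308, -0.3484, 0.0975]
tcp_rot: [-0.0, 0.326, 0.946, 0.001]
ft_force: [-0.1, 0.7, -0.4]
gripper_width: 0.0146
grasp_force: 50.0
```

Call:
arm_command:
  translation:
    - [0, 0, 0]
    - [0, 0, 0]
    - [0, 0, 0]
    - [0, 0, 0]
    - [0, 0, 0]
    - [0, 0, 0]
    - [0, 0, 0]
    - [0.6, 2.2, 0]
    - [0.6, 2.2, 0]
    - [0.6, 2.2, 0]
    - [0.6, 2.2, 0]
    - [0.6, 2.2, 0]
    - [0.6, 2.2, 0]
    - [0.6, 2.2, 0]
    - [0, 0, 0]
    - [0, 0, 0]
  turn:
    - [0, 0, -6.67]
    - [0, 0, -6.67]
    - [0, 0, -6.67]
    - [0, 0, -6.67]
    - [0, 0, -6.67]
    - [0, 0, -6.67]
    - [0, 0, 0]
    - [0, 0, 0]
    - [0, 0, 0]
    - [0, 0, 0]
    - [0, 0, 0]
    - [0, 0, 0]
    - [0, 0, 0]
    - [0, 0, 0]
    - [0, 0, 0]
    - [0, 0, 0]

```text
clock: 30.02
tcp_pos: [0.5847, -0.1944, 0.0985]
tcp_rot: [0.001, -0.014, 1.0, 0.002]
ft_force: [0.3, -0.7, -0.5]
gripper_width: 0.0147
grasp_force: 50.0
```

```bash
python3 held.py; python3 -c "
from h import *
to(.585,-.197,.018,181.6);print(read_state()['joint_pos'])"
```

```text
0.03 901 y 0.0013931937480125616 ztop -0.033209649761096874 dark 0.0
0.04 705 y 0.0012985688836614439 ztop -0.03162249382609477 dark 0.011347517730496455
0.05 1222 y 0.0012702638426989243 ztop -0.034567041605851084 dark 0.9869067103109657
0.06 1237 y 0.001284366616839331 ztop -0.03442204848542276 dark 0.994341147938561
0.07 1221 y 0.001492813645458655 ztop -0.03445688341180053 dark 0.9942669942669943
0.08 1218 y 0.0013146127124558373 ztop -0.034425300763072424 dark 0.9991789819376026
0.09 146 y 0.0013080699306834505 ztop -0.03425985845994376 dark 0.9863013698630136
cap tool x 0.05000000000000002 0.09100000000000005
tcp [ 0.5848 -0.196   0.0987] psi -178.42029412931484 0.014544672453580237 49.997751116752625
tcp [ 0.5848 -0.196   0.0987] psi -178.42 shift cm [-0.005  -0.1129  8.0676] turn deg [ 0.116   0.1207 -0.0202] opening 0.014544672453580237 49.997751116752625
[-0.3282  0.4119  0.7399  1.7073 -0.3047  1.1392  2.0973]
```

Call:
arm_command:
  translation:
    - [0, -0.1, 2.5]
    - [0, 0, 2.5]
    - [0, 0, 1.5]
    - [0, 0, 1.0]
    - [0, 0, 0.4]
    - [0, 0, 0]
  turn:
    - [0, 0, 0]
    - [0, 0, 0]
    - [0, 0, 0]
    - [0, 0, 0]
    - [0, 0, 0]
    - [0, 0, 0]

```text
clock: 30.57
tcp_pos: [0.5848, -0.1977, 0.0194]
tcp_rot: [0.001, -0.014, 1.0, 0.001]
ft_force: [0.3, 0.2, -0.2]
gripper_width: 0.0147
grasp_force: 50.0
```

Call:
arm_command:
  translation:
    - [0, 0, 0.3]
    - [0, 0, 0.3]
    - [0, 0, 0.3]
    - [0, 0, 0.3]
    - [0, 0, 0]
  turn:
    - [0, 0, 0]
    - [0, 0, 0]
    - [0, 0, 0]
    - [0, 0, 0]
    - [0, 0, 0]

```text
clock: 30.98
tcp_pos: [0.5868, -0.1971, 0.0086]
tcp_rot: [0.003, -0.015, 1.0, 0.001]
ft_force: [4.1, 0.5, -5.9]
gripper_width: 0.0145
grasp_force: 50.0
```

Call:
arm_command:
  translation:
    - [0, 0, 0.12]
    - [0, 0, 0.12]
    - [0, 0, 0]
  turn:
    - [0, 0, 0]
    - [0, 0, 0]
    - [0, 0, 0]

```text
clock: 31.23
tcp_pos: [0.586, -0.1972, 0.0069]
tcp_rot: [0.002, -0.015, 1.0, 0.001]
ft_force: [0.1, 2.3, 7.4]
gripper_width: 0.0148
grasp_force: 50.0
```

Call:
arm_command:
  translation:
    - [0, 0, 0.12]
    - [0, 0, 0.12]
    - [0, 0, 0]
  turn:
    - [0, 0, 0]
    - [0, 0, 0]
    - [0, 0, 0]

```text
clock: 31.48
tcp_pos: [0.5861, -0.1972, 0.0065]
tcp_rot: [0.002, -0.015, 1.0, 0.002]
ft_force: [-9.1, 6.6, 31.0]
gripper_width: 0.0146
grasp_force: 50.0
```

Call:
arm_command:
  translation:
    - [0, 0, 0]
    - [0, 0, 0]
    - [0, 0, 0]
    - [0, 0, 0]
    - [0, 0, 0]
    - [0, 0, -1]
    - [0, 0, -2.5]
    - [0, 0, -3]
    - [0, 0, -3]
    - [0, 0, -1]
    - [3, 0, 0]
    - [3, 0, 0]
    - [3, 0, 0]
    - [3, 0, 0]
    - [1, 0, 0]
    - [0, 0, 0]
  turn:
    - [0, 0, 0]
    - [0, 0, 0]
    - [0, 0, 0]
    - [0, 0, 0]
    - [0, 0, 0]
    - [0, 0, 0]
    - [0, 0, 0]
    - [0, 0, 0]
    - [0, 0, 0]
    - [0, 0, 0]
    - [0, 0, 0]
    - [0, 0, 0]
    - [0, 0, 0]
    - [0, 0, 0]
    - [0, 0, 0]
    - [0, 0, 0]
  hand: 3.2

```text
clock: 32.82
tcp_pos: [0.4526, -0.2014, 0.108]
tcp_rot: [0.001, -0.014, 1.0, 0.002]
ft_force: [1.0, 0.4, -0.4]
gripper_width: 0.0322
grasp_force: 0.0
```

```bash
cat > seat.py <<'E'
from h import *
for cam in('scene',):
    s=snap(cam,'seat.png');W=cloud(s)
    w=W.reshape(-1,3);b=s['frame'].astype(int).reshape(-1,3).sum(1)
    for cy in(-.197,-.097,-.047):
        m=(np.abs(w[:,1]-cy+.003)<.012)&(w[:,2]>.028)&(w[:,2]<.06)&(w[:,0]>.45)&(w[:,0]<.64)
        q=w[m];bb=b[m]
        print(cam,cy,'n',m.sum(),'dark x',[round(x,4) for x in np.percentile(q[bb<300,0],[2,98])] if (bb<300).sum() else None,'minx',np.percentile(q[:,0],1))
        for a in np.arange(.49,.63,.02):
            k=(q[:,0]>a)&(q[:,0]<a+.02)
            if k.sum()>5: print('   %.2f'%a,k.sum(),np.percentile(q[k,2],[90]),q[k,1].mean())
E
python3 seat.py; python3 -c "
from h import *
to(0,0,0,0)"
```

```text
scene -0.197 n 294 dark x [np.float64(0.4931), np.float64(0.5324)] minx 0.49293118411005865
   0.49 110 [0.0411] -0.20329695154737856
   0.51 74 [0.0412] -0.20566690333913298
   0.53 53 [0.0404] -0.20423276945924934
   0.55 20 [0.0402] -0.2056005077620306
   0.57 37 [0.0393] -0.2035847321298967
scene -0.097 n 250 dark x [np.float64(0.4877), np.float64(0.5266)] minx 0.4871089137239474
   0.49 100 [0.0417] -0.10427539662082161
   0.51 87 [0.0413] -0.10367684867594813
   0.53 23 [0.0376] -0.10382873252440403
scene -0.047 n 372 dark x [np.float64(0.4884), np.float64(0.623)] minx 0.4877470737979603
   0.49 92 [0.0415] -0.0547290962388298
   0.51 90 [0.0406] -0.05410038140064655
   0.53 58 [0.0389] -0.05219208312684691
   0.55 19 [0.0406] -0.05002605667331115
   0.57 19 [0.0403] -0.047976147230131924
   0.59 18 [0.0408] -0.04559949393682908
   0.61 39 [0.0405] -0.047165174240155816
tcp [ 0.4546 -0.201   0.1083] psi -178.36 shift cm [44.9089 21.3635 10.7223] turn deg [  -0.3621    0.3073 -178.3559] opening 0.032014045386456184 0.0
```

View pics/seat.png

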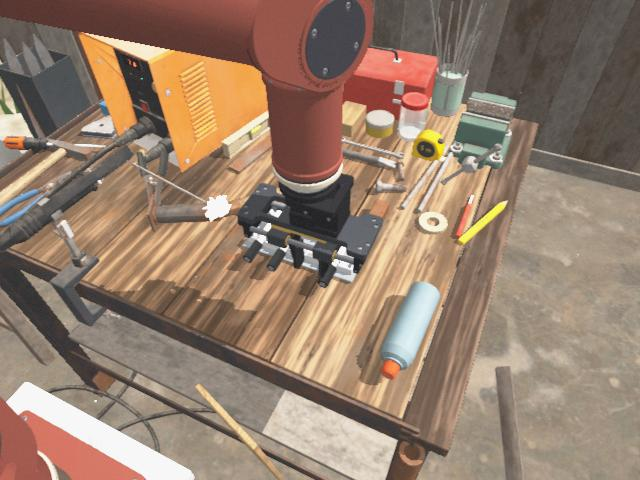

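All three markers sit level, with cap tops at about 41 mm. Now the caps: close the fingers, drop in front of C's cap and push.

Call:
arm_command:
  translation:
    - [0, 0, 2]
    - [0, 0, 2]
    - [0, 0, 2]
    - [0, 0, 2]
    - [0, 0, 1.5]
    - [0, 0, 1.2]
    - [0, 0, 0.5]
    - [0, 0, 0]
    - [0, 0, 0]
    - [0, 0, 0]
  turn:
    - [0, 0, 0]
    - [0, 0, 0]
    - [0, 0, 0]
    - [0, 0, 0]
    - [0, 0, 0]
    - [0, 0, 0]
    - [0, 0, 0]
    - [0, 0, 0]
    - [0, 0, 0]
    - [0, 0, 0]
  hand: 0

```text
clock: 33.7
tcp_pos: [0.4562, -0.2013, -0.0033]
tcp_rot: [0.002, -0.015, 1.0, 0.001]
ft_force: [-0.5, 0.2, -0.3]
gripper_width: 0.0004
grasp_force: 0.0
```

Call:
arm_command:
  translation:
    - [-1, 0, 0]
    - [-1, 0, 0]
    - [-0.5, 0, 0]
    - [-0.5, 0, 0]
    - [-0.3, 0, 0]
    - [0, 0, 0]
  turn:
    - [0, 0, 0]
    - [0, 0, 0]
    - [0, 0, 0]
    - [0, 0, 0]
    - [0, 0, 0]
    - [0, 0, 0]

```text
clock: 34.2
tcp_pos: [0.4884, -0.2, -0.0043]
tcp_rot: [0.001, -0.015, 1.0, 0.001]
ft_force: [-1.2, -0.1, 0.5]
gripper_width: 0.0004
grasp_force: 0.4
```

Call:
arm_command:
  translation:
    - [-0.2, 0, 0]
    - [-0.2, 0, 0]
    - [0, 0, 0]
  turn:
    - [0, 0, 0]
    - [0, 0, 0]
    - [0, 0, 0]

```text
clock: 34.45
tcp_pos: [0.4915, -0.1999, -0.0043]
tcp_rot: [0.001, -0.015, 1.0, 0.001]
ft_force: [-3.8, -0.8, 1.5]
gripper_width: 0.0003
grasp_force: 2.1
```

Call:
arm_command:
  translation:
    - [-0.15, 0, 0]
    - [-0.15, 0, 0]
    - [0, 0, 0]
  turn:
    - [0, 0, 0]
    - [0, 0, 0]
    - [0, 0, 0]

```text
clock: 34.7
tcp_pos: [0.4958, -0.1998, -0.004]
tcp_rot: [0.002, -0.015, 1.0, 0.001]
ft_force: [0.1, -0.0, 0.8]
gripper_width: 0.0001
grasp_force: 0.0
```

Call:
arm_command:
  translation:
    - [-0.1, 0, 0]
    - [-0.1, 0, 0]
    - [0, 0, 0]
  turn:
    - [0, 0, 0]
    - [0, 0, 0]
    - [0, 0, 0]

```text
clock: 34.95
tcp_pos: [0.4976, -0.1997, -0.004]
tcp_rot: [0.001, -0.015, 1.0, 0.001]
ft_force: [-0.3, -0.2, 1.0]
gripper_width: 0.0001
grasp_force: 0.3
```

Call:
arm_command:
  translation:
    - [-0.1, 0, 0]
    - [-0.1, 0, 0]
    - [0, 0, 0]
  turn:
    - [0, 0, 0]
    - [0, 0, 0]
    - [0, 0, 0]

```text
clock: 35.2
tcp_pos: [0.4976, -0.1997, -0.0044]
tcp_rot: [-0.0, -0.014, 1.0, 0.001]
ft_force: [-6.5, 0.2, 5.7]
gripper_width: 0.0004
grasp_force: 3.8
```

Call:
arm_command:
  translation:
    - [-0.15, 0, 0]
    - [-0.15, 0, 0]
    - [0, 0, 0]
  turn:
    - [0, 0, 0]
    - [0, 0, 0]
    - [0, 0, 0]

```text
clock: 35.45
tcp_pos: [0.4976, -0.1997, -0.005]
tcp_rot: [-0.003, -0.014, 1.0, 0.002]
ft_force: [-17.7, 1.2, 11.4]
gripper_width: 0.0004
grasp_force: 8.9
```

```bash
python3 -c "
from h import *
to(.456,-.099,-.004,181.6);print(read_state()['ft_force'])"
```

```text
tcp [ 0.4976 -0.1997 -0.005 ] psi -178.40 shift cm [ 3.8813 10.184  -0.0393] turn deg [ 0.2334 -0.3021 -0.0032] opening 0.00037447898876056054 8.87784578011224
[-17.7324   1.2415  11.3993]
```

Cap C clicked and is hard home at 18 N. Next, B.

Call:
arm_command:
  translation:
    - [1, 0, 0]
    - [2, 0, 0]
    - [1.3, 0, 0]
    - [0, 2.5, 0]
    - [0, 2.5, 0]
    - [0, 2.5, 0]
    - [0, 2.5, 0]
    - [0, 0, 0]
    - [-0.8, 0, 0]
    - [-0.8, 0, 0]
    - [-0.5, 0, 0]
    - [-0.4, 0, 0]
    - [0, 0, 0]
  turn:
    - [0, 0, 0]
    - [0, 0, 0]
    - [0, 0, 0]
    - [0, 0, 0]
    - [0, 0, 0]
    - [0, 0, 0]
    - [0, 0, 0]
    - [0, 0, 0]
    - [0, 0, 0]
    - [0, 0, 0]
    - [0, 0, 0]
    - [0, 0, 0]
    - [0, 0, 0]

```text
clock: 36.53
tcp_pos: [0.4823, -0.1012, -0.0039]
tcp_rot: [0.001, -0.014, 1.0, 0.0]
ft_force: [-0.3, 0.4, 0.3]
gripper_width: 0.0005
grasp_force: 0.0
```

Call:
arm_command:
  translation:
    - [-0.3, 0, 0]
    - [-0.3, 0, 0]
    - [-0.2, 0, 0]
    - [0, 0, 0]
  turn:
    - [0, 0, 0]
    - [0, 0, 0]
    - [0, 0, 0]
    - [0, 0, 0]

```text
clock: 36.87
tcp_pos: [0.4889, -0.1002, -0.0041]
tcp_rot: [0.001, -0.014, 1.0, 0.001]
ft_force: [-3.1, -2.0, 0.1]
gripper_width: 0.0004
grasp_force: 1.4
```

Call:
arm_command:
  translation:
    - [-0.15, 0, 0]
    - [-0.15, 0, 0]
    - [0, 0, 0]
  turn:
    - [0, 0, 0]
    - [0, 0, 0]
    - [0, 0, 0]

```text
clock: 37.12
tcp_pos: [0.493, -0.0998, -0.0037]
tcp_rot: [0.002, -0.015, 1.0, 0.001]
ft_force: [0.1, 0.8, 0.0]
gripper_width: 0.0006
grasp_force: 0.0
```

Call:
arm_command:
  translation:
    - [-0.15, 0, 0]
    - [-0.15, 0, 0]
    - [0, 0, 0]
  turn:
    - [0, 0, 0]
    - [0, 0, 0]
    - [0, 0, 0]

```text
clock: 37.37
tcp_pos: [0.4945, -0.0996, -0.004]
tcp_rot: [0.0, -0.015, 1.0, 0.001]
ft_force: [-5.8, -0.3, 3.8]
gripper_width: 0.0006
grasp_force: 3.0
```

Call:
arm_command:
  translation:
    - [-0.15, 0, 0]
    - [-0.15, 0, 0]
    - [0, 0, 0]
  turn:
    - [0, 0, 0]
    - [0, 0, 0]
    - [0, 0, 0]

```text
clock: 37.62
tcp_pos: [0.4945, -0.0996, -0.0047]
tcp_rot: [-0.002, -0.014, 1.0, 0.002]
ft_force: [-17.2, -0.6, 10.8]
gripper_width: 0.0002
grasp_force: 8.2
```

Call:
arm_command:
  translation:
    - [1, 0, 0]
    - [2, 0, 0]
    - [1.3, 0, 0]
    - [0, 1.25, 0]
    - [0, 1.25, 0]
    - [0, 1.25, 0]
    - [0, 1.25, 0]
    - [0, 0, 0]
    - [-0.8, 0, 0]
    - [-0.8, 0, 0]
    - [-0.5, 0, 0]
    - [-0.4, 0, 0]
    - [0, 0, 0]
  turn:
    - [0, 0, 0]
    - [0, 0, 0]
    - [0, 0, 0]
    - [0, 0, 0]
    - [0, 0, 0]
    - [0, 0, 0]
    - [0, 0, 0]
    - [0, 0, 0]
    - [0, 0, 0]
    - [0, 0, 0]
    - [0, 0, 0]
    - [0, 0, 0]
    - [0, 0, 0]

```text
clock: 38.7
tcp_pos: [0.4799, -0.0509, -0.0038]
tcp_rot: [0.002, -0.014, 1.0, 0.001]
ft_force: [-0.4, -0.0, 0.6]
gripper_width: 0.0004
grasp_force: 0.0
```

Call:
arm_command:
  translation:
    - [-0.3, 0, 0]
    - [-0.3, 0, 0]
    - [-0.2, 0, 0]
    - [0, 0, 0]
  turn:
    - [0, 0, 0]
    - [0, 0, 0]
    - [0, 0, 0]
    - [0, 0, 0]

```text
clock: 39.03
tcp_pos: [0.4865, -0.0502, -0.004]
tcp_rot: [0.001, -0.015, 1.0, 0.001]
ft_force: [-3.2, -0.5, -1.1]
gripper_width: 0.0002
grasp_force: 1.4
```

Call:
arm_command:
  translation:
    - [-0.15, 0, 0]
    - [-0.15, 0, 0]
    - [0, 0, 0]
  turn:
    - [0, 0, 0]
    - [0, 0, 0]
    - [0, 0, 0]

```text
clock: 39.28
tcp_pos: [0.4893, -0.0501, -0.004]
tcp_rot: [0.001, -0.015, 1.0, 0.001]
ft_force: [-4.1, -1.8, 0.6]
gripper_width: 0.0001
grasp_force: 2.0
```

Call:
arm_command:
  translation:
    - [-0.15, 0, 0]
    - [-0.15, 0, 0]
    - [0, 0, 0]
  turn:
    - [0, 0, 0]
    - [0, 0, 0]
    - [0, 0, 0]

```text
clock: 39.53
tcp_pos: [0.493, -0.0496, -0.0037]
tcp_rot: [0.001, -0.015, 1.0, 0.001]
ft_force: [-3.5, -1.2, 1.5]
gripper_width: 0.0003
grasp_force: 1.9
```

Call:
arm_command:
  translation:
    - [-0.15, 0, 0]
    - [-0.15, 0, 0]
    - [-0.15, 0, 0]
    - [0, 0, 0]
  turn:
    - [0, 0, 0]
    - [0, 0, 0]
    - [0, 0, 0]
    - [0, 0, 0]

```text
clock: 39.87
tcp_pos: [0.493, -0.0496, -0.0048]
tcp_rot: [-0.003, -0.015, 1.0, 0.001]
ft_force: [-19.6, -0.4, 13.0]
gripper_width: 0.0003
grasp_force: 9.9
```

Call:
arm_command:
  translation:
    - [1, 0, 0]
    - [2, 0, 0]
    - [0, 0, -2]
    - [0, 0, -3]
    - [0, 0, -3]
    - [0, 0, -3]
    - [0, 0, -3]
    - [0, 0, -3]
    - [0, 0, -1]
    - [0, -2.7, 0]
    - [0, -2.7, 0]
    - [0, -2.7, 0]
    - [0, -2.7, 0]
    - [0, -2.7, 0]
    - [0, -2.7, 0]
    - [0, -2.7, 0]
    - [0, -2.7, 0]
    - [0, -2.7, 0]
    - [0, -2.7, 0]
    - [0, -2.7, 0]
  turn:
    - [0, 0, 0]
    - [0, 0, 0]
    - [0, 0, 0]
    - [0, 0, 0]
    - [0, 0, 0]
    - [0, 0, 0]
    - [0, 0, 0]
    - [0, 0, 0]
    - [0, 0, 0]
    - [0, 0, 0]
    - [0, 0, 0]
    - [0, 0, 0]
    - [0, 0, 0]
    - [0, 0, 0]
    - [0, 0, 0]
    - [0, 0, 0]
    - [0, 0, 0]
    - [0, 0, 0]
    - [0, 0, 0]
    - [0, 0, 0]

```text
clock: 41.53
tcp_pos: [0.4764, -0.3491, 0.1754]
tcp_rot: [0.002, -0.015, 1.0, 0.0]
ft_force: [-0.3, 0.5, 0.4]
gripper_width: 0.0005
grasp_force: 0.0
```

```bash
python3 seat.py
python3 - <<'E'
from h import *
for c in('top','scene'):
    s=snap(c,c+'c.png');W=cloud(s);w=W.reshape(-1,3);f=s['frame'].astype(int).reshape(-1,3)
    m=(np.abs(w[:,0]-.48)<.11)&(np.abs(w[:,1]+.358)<.06)&(w[:,2]>.04)&(w[:,2]<.07);q=w[m]
    if m.sum()>20: print(c,m.sum(),cv2.fitLine(q[:,:2].astype(np.float32),cv2.DIST_HUBER,0,.001,.001).ravel(),np.percentile(q[:,0],[1,99]),np.percentile(q[:,1],[1,99]))
    o=m&(f[:,0]>f[:,2]+80);print('orange',o.sum(),w[o].mean(0) if o.sum() else 0)
to(.47,-.358,.1,181.6);print(read_state()['joint_pos'])
E
```

```text
scene -0.197 n 654 dark x [np.float64(0.5064), np.float64(0.6366)] minx 0.50668201974774
   0.49 50 [0.0411] -0.2013438880717963
   0.51 99 [0.0412] -0.20237152598138497
   0.53 101 [0.0414] -0.20205160989186532
   0.55 100 [0.0409] -0.19999068106285992
   0.57 73 [0.0398] -0.20048048835873775
   0.59 78 [0.0401] -0.1998912958093955
   0.61 76 [0.0407] -0.1989095904495132
   0.63 77 [0.0449] -0.20163716827936873
scene -0.097 n 611 dark x [np.float64(0.5032), np.float64(0.6339)] minx 0.5033152702342125
   0.49 58 [0.0413] -0.10241748464117265
   0.51 91 [0.0411] -0.1036422627415884
   0.53 83 [0.0415] -0.10297982776099839
   0.55 93 [0.0407] -0.10018854012878288
   0.57 70 [0.0399] -0.10151545862270996
   0.59 79 [0.04] -0.10039836944886729
   0.61 74 [0.0403] -0.09941899745009497
   0.63 63 [0.0455] -0.10126813483252757
scene -0.047 n 591 dark x [np.float64(0.5023), np.float64(0.6323)] minx 0.5022287931299426
   0.49 59 [0.0405] -0.052526803668415896
   0.51 90 [0.0411] -0.05416454841676635
   0.53 83 [0.0412] -0.05291537719673051
   0.55 86 [0.0406] -0.050631113655391906
   0.57 66 [0.0399] -0.051679467801806496
   0.59 80 [0.04] -0.05070172828463724
   0.61 72 [0.0407] -0.049912209027268915
   0.63 55 [0.0458] -0.05210969005359036
top 1116 [ 0.9996 -0.0295  0.4833 -0.3596] [0.4035 0.5571] [-0.3856 -0.3413]
orange 6 [ 0.398  -0.3584  0.0409]
scene 2293 [ 0.9991 -0.0413  0.475  -0.3666] [0.4044 0.5554] [-0.3891 -0.3434]
orange 4 [ 0.395  -0.3643  0.0403]
tcp [ 0.475  -0.3505  0.1754] psi -178.54 shift cm [ 0.5382 -0.7334  7.5356] turn deg [-0.027   0.1476 -0.138 ] opening 0.0003344370694279552 0.0
[-0.2365  0.332   0.9897  1.6933 -0.2907  1.2712  2.4109]
```

Each seated marker now measures 130 mm end to end, so all the caps are fully on. Next is the can: open wide, go over its cap-end part, and check the finger/body clearance.

Call:
arm_command:
  translation:
    - [1.1, -0.25, 0]
    - [1.1, -0.25, 0]
    - [1.1, -0.25, 0]
    - [1.0, -0.25, 0]
    - [0, 0, 0]
    - [0, 0, 0]
    - [0, 0, 0]
    - [0, 0, 0]
    - [0, 0, 0]
    - [0, 0, 0]
  turn:
    - [0, 0, 1]
    - [0, 0, 1]
    - [0, 0, 1]
    - [0, 0, 0.2]
    - [0, 0, 0]
    - [0, 0, 0]
    - [0, 0, 0]
    - [0, 0, 0]
    - [0, 0, 0]
    - [0, 0, 0]
  hand: 8.4
  newtons: 12

```text
clock: 42.52
tcp_pos: [0.433, -0.3577, 0.1754]
tcp_rot: [0.001, 0.013, 1.0, 0.001]
ft_force: [0.1, 0.1, -0.2]
gripper_width: 0.0589
grasp_force: 0.0
```

Run:
```python
from h import *
st=read_state();p=st['tcp_pos'];t=R.from_quat(np.roll(st['tcp_rot'],-1)).as_matrix()
s=snap('scene','sc2.png');W=cloud(s);P=(W.reshape(-1,3)-p)@t
for z in np.arange(-.12,.02,.006):
    k=(P[:,2]>z)&(P[:,2]<z+.006)&(np.abs(P[:,0])<.05)&(np.abs(P[:,1])<.11)
    if k.sum()>5: print('%.3f'%-z,k.sum(),'x',np.percentile(P[k,0],[3,97]),'y',np.percentile(P[k,1],[3,97]))
s=snap('wrist');W=cloud(s,True);w=W.reshape(-1,3)
m=(np.abs(w[:,0]-.45)<.07)&(np.abs(w[:,1]+.358)<.05)&(w[:,2]>.04)&(w[:,2]<.062);q=w[m];print('can wrist',m.sum(),q.mean(0),np.percentile(q[:,1],[1,99]),np.percentile(q[:,0],[1,99]))
to(.432,-.36,-.012,178.3);print(st['joint_pos'])
```

```text
0.120 320 x [0.0233 0.0388] y [-0.0917  0.0877]
0.114 1230 x [-0.0247  0.039 ] y [-0.0801  0.0777]
0.108 851 x [-0.0255  0.0393] y [-0.0799  0.0778]
0.102 320 x [-0.0235  0.0395] y [-0.0847  0.0815]
0.096 150 x [-0.0055  0.0393] y [-0.0863  0.0829]
0.090 11 x [0.0015 0.03  ] y [0.033  0.0781]
0.084 8 x [-0.003   0.0067] y [0.033  0.0334]
0.078 11 x [-0.0092  0.0129] y [0.033  0.0366]
0.072 50 x [-0.0093  0.0128] y [-0.0318  0.038 ]
0.066 42 x [0.0038 0.0133] y [-0.04    0.0388]
0.060 66 x [0.0017 0.0131] y [-0.0427  0.0399]
0.054 60 x [0.0032 0.0128] y [-0.0416  0.0388]
0.048 69 x [-0.0055  0.0128] y [-0.04    0.0371]
0.042 49 x [-0.0054  0.0129] y [-0.0387  0.036 ]
0.036 55 x [-0.0039  0.0124] y [-0.0392  0.0366]
0.030 47 x [-0.0054  0.0124] y [-0.0395  0.0367]
0.024 43 x [-0.0033  0.0124] y [-0.0394  0.0359]
can wrist 5052 [ 0.4478 -0.3631  0.049 ] [-0.3862 -0.3408] [0.4035 0.4918]
tcp [ 0.4328 -0.3579  0.1754] psi 178.50 shift cm [ 0.1219 -0.2475 18.7378] turn deg [0.1045 0.1321 0.1991] opening 0.06719140614016116 0.0
[-0.2622  0.259   1.0349  1.7611 -0.2369  1.254   2.3777]
```

The body is 70 mm above the fingertips as specified, so only the TCP is offset. I'll descend over the can, about 130 mm from its bottom.

Call:
arm_command:
  translation:
    - [0.24, -0.2, 1]
    - [0.24, -0.2, 2]
    - [0, 0, 3]
    - [0, 0, 3]
    - [0, 0, 3]
    - [0, 0, 2.5]
    - [0, 0, 2]
    - [0, 0, 1.4]
    - [0, 0, 0.5]
    - [0, 0, 0]
  turn:
    - [0, 0, 0]
    - [0, 0, 0]
    - [0, 0, 0]
    - [0, 0, 0]
    - [0, 0, 0]
    - [0, 0, 0]
    - [0, 0, 0]
    - [0, 0, 0]
    - [0, 0, 0]
    - [0, 0, 0]
  hand: 8.4

```text
clock: 43.45
tcp_pos: [0.4274, -0.3613, -0.0096]
tcp_rot: [0.0, 0.013, 1.0, 0.001]
ft_force: [1.8, -0.2, -0.5]
gripper_width: 0.0837
grasp_force: 0.0
```

Call:
arm_command:
  translation:
    - [0, 0, 0]
    - [0, 0, 0]
    - [0, 0, 0]
    - [0, 0, 0]
    - [0, 0, 0]
    - [0, 0, 0]
    - [0, 0, 0]
    - [0, 0, 0]
    - [0, 0, 0]
    - [0, 0, 0]
  turn:
    - [0, 0, 0]
    - [0, 0, 0]
    - [0, 0, 0]
    - [0, 0, 0]
    - [0, 0, 0]
    - [0, 0, 0]
    - [0, 0, 0]
    - [0, 0, 0]
    - [0, 0, 0]
    - [0, 0, 0]
  hand: 0
  newtons: 12

```text
clock: 44.28
tcp_pos: [0.4285, -0.3616, -0.0082]
tcp_rot: [0.002, 0.013, 1.0, 0.001]
ft_force: [0.2, 1.1, 5.6]
gripper_width: 0.0527
grasp_force: 12.0
```

Call:
arm_command:
  translation:
    - [-0.38, 0, -1.09]
    - [-0.38, 0, -1.09]
    - [-0.38, 0, -1.09]
    - [-0.65, 0, -0.96]
    - [-0.65, 0, -0.96]
    - [-0.65, 0, -0.96]
    - [0, 0, 0]
  turn:
    - [0, 0, 0]
    - [0, 0, 0]
    - [0, 0, 0]
    - [0, 0, 0]
    - [0, 0, 0]
    - [0, 0, 0]
    - [0, 0, 0]

```text
clock: 44.87
tcp_pos: [0.4618, -0.3628, 0.0553]
tcp_rot: [0.003, 0.012, 1.0, 0.0]
ft_force: [0.4, -0.5, -1.0]
gripper_width: 0.0527
grasp_force: 12.0
```

```bash
cat > can.py <<'E'
from h import *
import sys
st=read_state();p=st['tcp_pos']
s=snap('scene',sys.argv[1]);W=cloud(s);w=W.reshape(-1,3);f=s['frame'].astype(int).reshape(-1,3)
m=(np.hypot(w[:,0]-p[0]-.03,w[:,1]-p[1])<.17)&(w[:,2]>.004)&(w[:,2]<.3)&(f[:,2]>f[:,0]+15)&(f[:,1]>f[:,0]+5)
q=w[m];L=cv2.fitLine(q.astype(np.float32),cv2.DIST_HUBER,0,.001,.001).ravel()
print('n',m.sum(),'dir',L[:3],'mean',q.mean(0),'zrange',np.percentile(q[:,2],[1,99]),'x',np.percentile(q[:,0],[1,99]))
print(p,st['ft_force'],st['gripper_width'],st['grasp_force'],st['joint_pos'])
E
python3 can.py c1.png
```

```text
n 474 dir [ 0.8164 -0.384  -0.4313] mean [ 0.4604 -0.3677  0.1068] zrange [0.0776 0.1609] x [0.4333 0.5058]
[ 0.4618 -0.3628  0.0553] [ 0.4015 -0.516  -1.0208] 0.05271322322303223 12.000066535547376 [-0.1323  0.4563  0.912   1.8282 -0.4165  1.0563  2.4858]
```

View pics/c1.png

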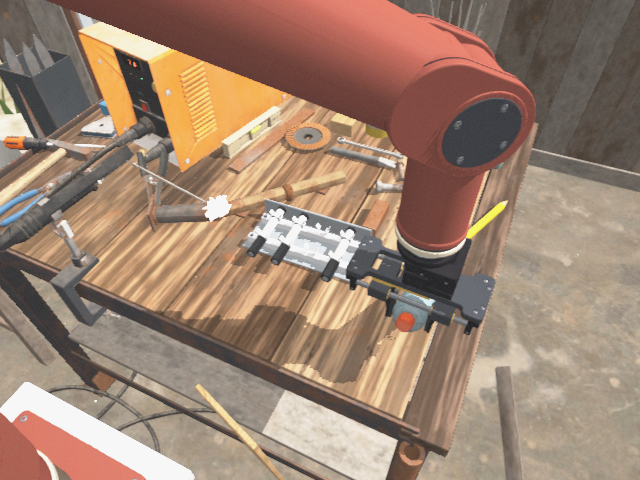

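The can's cap shows at (405,322), pitched up in the grip, so it is pivoting. Continue the arc.

Call:
arm_command:
  translation:
    - [-0.87, 0, -0.76]
    - [-0.87, 0, -0.76]
    - [-0.87, 0, -0.76]
    - [-1.04, 0, -0.5]
    - [-1.04, 0, -0.5]
    - [-1.04, 0, -0.5]
    - [0, 0, 0]
  turn:
    - [0, 0, 0]
    - [0, 0, 0]
    - [0, 0, 0]
    - [0, 0, 0]
    - [0, 0, 0]
    - [0, 0, 0]
    - [0, 0, 0]

```text
clock: 45.5
tcp_pos: [0.5195, -0.3636, 0.0921]
tcp_rot: [0.002, 0.012, 1.0, 0.0]
ft_force: [1.0, -0.0, -2.3]
gripper_width: 0.0528
grasp_force: 12.0
```

```bash
python3 can.py c2.png
```

```text
n 261 dir [-0.0168  0.9871  0.1591] mean [ 0.5135 -0.3694  0.1404] zrange [0.0998 0.1537] x [0.4903 0.5648]
[ 0.5195 -0.3636  0.0921] [ 1.0368 -0.0218 -2.3457] 0.05278108749222741 12.000250692944974 [-0.1283  0.5099  0.8977  1.6755 -0.4326  1.1638  2.4289]
```

Call:
arm_command:
  translation:
    - [-1.13, 0, -0.22]
    - [-1.13, 0, -0.22]
    - [-1.13, 0, -0.22]
    - [-1.15, 0, 0]
    - [-1.15, 0, 0]
    - [-1.15, 0, 0.1]
    - [0, 0, 0]
    - [0, 0, 0]
  turn:
    - [0, 0, 0]
    - [0, 0, 0]
    - [0, 0, 0]
    - [0, 0, 0]
    - [0, 0, 0]
    - [0, 0, 0]
    - [0, 0, 0]
    - [0, 0, 0]

```text
clock: 46.22
tcp_pos: [0.5839, -0.3657, 0.0961]
tcp_rot: [0.001, 0.013, 1.0, 0.001]
ft_force: [-0.6, -0.1, -3.0]
gripper_width: 0.0528
grasp_force: 12.0
```

```bash
python3 can.py c3.png
python3 - <<'E'
from h import *
im=cv2.imread('pics/c3.png');s=snap('top','t3.png');t=cv2.imread('pics/t3.png')
a=cv2.resize(im[190:430,300:560],(520,480));b=cv2.resize(t[150:330,380:490],(280,458))
o=np.zeros((480,800,3),np.uint8);o[:,:520]=a;o[:458,520:]=b;cv2.imwrite('pics/c3m.png',o)
E
```

```text
n 192 dir [0.3899 0.6831 0.6175] mean [ 0.578  -0.3716  0.1433] zrange [0.0591 0.1584] x [0.5537 0.6208]
[ 0.5839 -0.3657  0.0961] [-0.5713 -0.1167 -3.0463] 0.05278253416749354 11.999967573210597 [-0.0884  0.6159  0.8577  1.5175 -0.4844  1.2311  2.3863]
```

View pics/c3m.png

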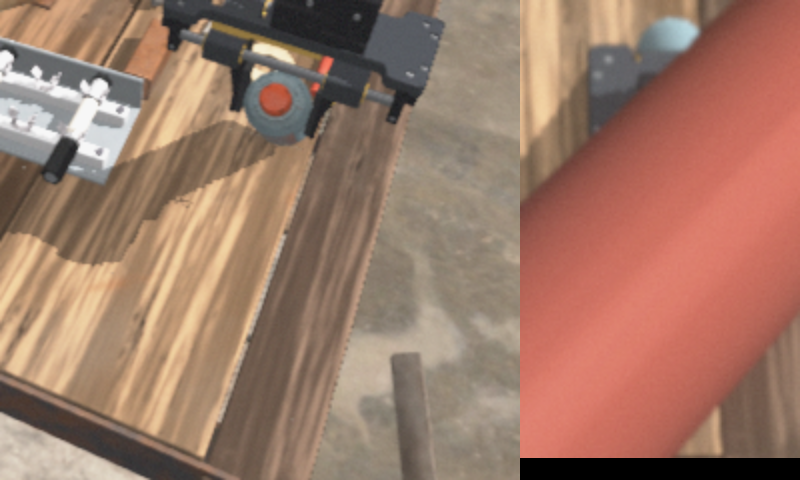

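The scene shows the cap facing the camera at (275,100), and from above the can bottom sticks out ahead. The can is only part-way up and is held off the bench. I'll raise it slightly and slacken the grip so it can swing down.

Call:
arm_command:
  translation:
    - [0, 0, -0.6]
    - [0, 0, 0]
    - [0, 0, 0]
    - [0, 0, 0]
    - [0, 0, 0]
    - [0, 0, 0]
  turn:
    - [0, 0, 0]
    - [0, 0, 0]
    - [0, 0, 0]
    - [0, 0, 0]
    - [0, 0, 0]
    - [0, 0, 0]
  newtons: 6

```text
clock: 46.82
tcp_pos: [0.5845, -0.3657, 0.1027]
tcp_rot: [0.001, 0.013, 1.0, 0.001]
ft_force: [0.2, 0.1, -2.3]
gripper_width: 0.0526
grasp_force: 6.0
```

```bash
cat > ct.py <<'E'
from h import *
st=read_state();p=st['tcp_pos']
s=snap('top','tt.png');w=cloud(s).reshape(-1,3);f=s['frame'].astype(int).reshape(-1,3)
m=(np.abs(w[:,1]-p[1])<.035)&(w[:,0]>p[0]+.01)&(w[:,0]<p[0]+.2)&(f[:,2]>f[:,0]+10)&(w[:,2]<.2)
q=w[m];print('top n',m.sum())
if m.sum()>5:
    for a in np.arange(p[0],p[0]+.16,.01):
        k=(q[:,0]>=a)&(q[:,0]<a+.01)
        if k.sum()>2: print('%.3f'%(a-p[0]),k.sum(),np.percentile(q[k,2],90))
s=snap('scene','ss.png');w=cloud(s).reshape(-1,3);f=s['frame'].astype(int).reshape(-1,3)
o=(f[:,0]>f[:,2]+70)&(f[:,0]>150)&(f[:,1]<120)&(np.hypot(w[:,0]-p[0],w[:,1]-p[1])<.1)&(w[:,2]>.01)&(w[:,2]<.22)
print('orange rel tcp',o.sum(),(w[o]-p).mean(0) if o.sum() else '')
g=(f[:,2]>f[:,0]+10)&(np.hypot(w[:,0]-p[0],w[:,1]-p[1])<.08)&(w[:,2]>.006)&(w[:,2]<.2)
q=w[g]
for z in np.arange(0,.2,.015):
    k=(q[:,2]>=z)&(q[:,2]<z+.015)
    if k.sum()>3: print('z%.3f'%z,k.sum(),'x rel',np.percentile(q[k,0]-p[0],[10,50,90]))
print(p,st['ft_force'],st['gripper_width'],st['grasp_force'])
E
python3 ct.py
```

```text
top n 0
orange rel tcp 86 [-0.0148 -0.0015  0.0746]
z0.000 49 x rel [-0.0036 -0.0014  0.0057]
z0.015 98 x rel [-0.0059 -0.0034  0.0057]
z0.030 113 x rel [-0.009  -0.0059  0.0055]
z0.045 115 x rel [-0.0118 -0.0091  0.0001]
z0.060 107 x rel [-0.0146 -0.0122 -0.0039]
z0.075 72 x rel [-0.0169 -0.0142 -0.0022]
z0.090 127 x rel [-0.0202 -0.0169 -0.0072]
z0.105 141 x rel [-0.0236 -0.0202 -0.0106]
z0.120 161 x rel [-0.0262 -0.0225 -0.0138]
z0.135 287 x rel [-0.0261 -0.0223 -0.0102]
z0.150 220 x rel [-0.0215 -0.0148 -0.0021]
[ 0.5845 -0.3657  0.1027] [ 0.1633  0.145  -2.2515] 0.05264201122457457 5.999952763086185
```

The can has swung to about 10° off upright, with its bottom on the bench. I'll firm the grip, lift a little and turn the tool by the rest.

Call:
arm_command:
  translation:
    - [0, 0, 0]
    - [0, 0, 0]
    - [0, 0, -0.4]
    - [0, 0, -0.4]
    - [0, 0, 0]
    - [0, 0, 0]
    - [0, 0, 0]
    - [0, 0, 0]
    - [0, 0, 0]
  turn:
    - [0, 0, 0]
    - [0, 0, 0]
    - [0, 0, 0]
    - [0, 0, 0]
    - [0, 3.3, 0]
    - [0, 3.3, 0]
    - [0, 3.4, 0]
    - [0, 0, 0]
    - [0, 0, 0]
  newtons: 20

```text
clock: 47.67
tcp_pos: [0.5853, -0.3658, 0.1103]
tcp_rot: [-0.086, 0.013, 0.996, 0.002]
ft_force: [0.7, 0.1, -2.8]
gripper_width: 0.0528
grasp_force: 20.0
```

```bash
python3 ct.py
```

```text
top n 0
orange rel tcp 167 [-0.0003 -0.003   0.0747]
z0.000 8 x rel [-0.0186 -0.0143 -0.0113]
z0.015 128 x rel [-0.0201 -0.0172 -0.009 ]
z0.030 142 x rel [-0.0201 -0.0172 -0.0078]
z0.045 160 x rel [-0.0203 -0.0174 -0.0075]
z0.060 165 x rel [-0.0209 -0.0174 -0.0092]
z0.075 147 x rel [-0.021  -0.0188 -0.011 ]
z0.090 99 x rel [-0.0213 -0.0169 -0.0071]
z0.105 185 x rel [-0.0215 -0.0183 -0.0092]
z0.120 191 x rel [-0.0219 -0.0189 -0.0104]
z0.135 243 x rel [-0.0219 -0.0182 -0.007 ]
z0.150 371 x rel [-0.019  -0.0128 -0.0015]
z0.165 50 x rel [-0.0122 -0.0061  0.0055]
[ 0.5853 -0.3658  0.1103] [ 0.6841  0.1413 -2.8494] 0.05280039287197306 19.99990222044289
```

Call:
arm_command:
  translation:
    - [-0.07, 0, 0.4]
    - [0, 0, 0]
  turn:
    - [0, 0, 0]
    - [0, 0, 0]

```text
clock: 47.93
tcp_pos: [0.5838, -0.3659, 0.1065]
tcp_rot: [-0.085, 0.014, 0.996, 0.002]
ft_force: [0.1, 0.2, -2.5]
gripper_width: 0.0528
grasp_force: 20.0
```

Call:
arm_command:
  translation:
    - [-0.05, 0, 0.3]
    - [0, 0, 0]
  turn:
    - [0, 0, 0]
    - [0, 0, 0]

```text
clock: 48.1
tcp_pos: [0.5841, -0.3656, 0.1033]
tcp_rot: [-0.086, 0.013, 0.996, 0.002]
ft_force: [0.2, 0.4, -2.3]
gripper_width: 0.0526
grasp_force: 20.0
```

Call:
arm_command:
  translation:
    - [-0.03, 0, 0.2]
    - [0, 0, 0]
  turn:
    - [0, 0, 0]
    - [0, 0, 0]

```text
clock: 48.27
tcp_pos: [0.5843, -0.3656, 0.1013]
tcp_rot: [-0.086, 0.013, 0.996, 0.002]
ft_force: [-0.9, 0.6, -3.5]
gripper_width: 0.0527
grasp_force: 20.0
```

Call:
arm_command:
  translation:
    - [-0.03, 0, 0.2]
    - [0, 0, 0]
  turn:
    - [0, 0, 0]
    - [0, 0, 0]

```text
clock: 48.43
tcp_pos: [0.5843, -0.3657, 0.0993]
tcp_rot: [-0.086, 0.013, 0.996, 0.002]
ft_force: [0.5, 1.0, -2.3]
gripper_width: 0.0527
grasp_force: 20.0
```

Call:
arm_command:
  translation:
    - [-0.03, 0, 0.2]
    - [0, 0, 0]
  turn:
    - [0, 0, 0]
    - [0, 0, 0]

```text
clock: 48.6
tcp_pos: [0.5852, -0.3659, 0.0989]
tcp_rot: [-0.085, 0.013, 0.996, 0.002]
ft_force: [0.2, 2.2, 5.4]
gripper_width: 0.0524
grasp_force: 20.0
```

```bash
python3 ct.py
```

```text
top n 0
orange rel tcp 173 [-0.0003 -0.0031  0.0748]
z0.000 82 x rel [-0.0199 -0.0161 -0.0078]
z0.015 140 x rel [-0.0205 -0.0173 -0.0074]
z0.030 149 x rel [-0.0202 -0.0168 -0.0072]
z0.045 152 x rel [-0.0207 -0.0176 -0.0088]
z0.060 147 x rel [-0.0209 -0.0182 -0.0107]
z0.075 103 x rel [-0.0209 -0.0181 -0.0069]
z0.090 170 x rel [-0.0212 -0.0176 -0.0087]
z0.105 184 x rel [-0.0213 -0.0181 -0.0085]
z0.120 208 x rel [-0.0213 -0.0179 -0.0088]
z0.135 330 x rel [-0.0192 -0.0139 -0.0025]
z0.150 152 x rel [-0.0131 -0.0077  0.0047]
[ 0.5852 -0.3659  0.0989] [0.219  2.1767 5.4011] 0.05236103184755979 20.001667784526944
```

The can is upright and on the bench. Slacken, open, and retreat straight up.

Call:
arm_command:
  translation:
    - [0, 0, 0]
    - [0, 0, 0]
    - [0, 0, 0]
  turn:
    - [0, 0, 0]
    - [0, 0, 0]
    - [0, 0, 0]
  newtons: 3

```text
clock: 48.95
tcp_pos: [0.5848, -0.366, 0.0982]
tcp_rot: [-0.085, 0.013, 0.996, 0.002]
ft_force: [0.9, 0.0, 3.4]
gripper_width: 0.053
grasp_force: 3.0
```

Call:
arm_command:
  translation:
    - [0, 0, 0]
    - [0, 0, 0]
    - [0, 0, 0]
    - [0, 0, 0]
    - [0, 0, 0]
    - [0, 0, 0]
    - [0, 0, 0]
    - [0, 0, 0]
    - [0.17, 0, -1]
    - [0.34, 0, -2]
    - [0.5, 0, -3]
    - [0.5, 0, -3]
    - [0.5, 0, -3]
    - [0.5, 0, -3]
    - [0, 0, 0]
  turn:
    - [0, 0, 0]
    - [0, 0, 0]
    - [0, 0, 0]
    - [0, 0, 0]
    - [0, 0, 0]
    - [0, 0, 0]
    - [0, 0, 0]
    - [0, 0, 0]
    - [0, 0, 0]
    - [0, 0, 0]
    - [0, 0, 0]
    - [0, 0, 0]
    - [0, 0, 0]
    - [0, 0, 0]
    - [0, 0, 0]
  hand: 8.0

```text
clock: 50.2
tcp_pos: [0.5862, -0.368, 0.2573]
tcp_rot: [-0.082, 0.013, 0.997, -0.0]
ft_force: [1.5, -1.7, 0.5]
gripper_width: 0.0803
grasp_force: 0.0
```

```bash
python3 ct.py; python3 seat.py; python3 m.py | grep -A1 -E "^tube|^can"
```

```text
top n 0
orange rel tcp 90 [-0.0037 -0.0023 -0.0886]
z0.000 82 x rel [-0.0209 -0.0172 -0.0079]
z0.015 134 x rel [-0.0209 -0.0178 -0.0082]
z0.030 154 x rel [-0.0209 -0.0175 -0.0086]
z0.045 163 x rel [-0.0209 -0.0181 -0.0076]
z0.060 148 x rel [-0.0209 -0.0187 -0.0108]
z0.075 91 x rel [-0.0212 -0.0185 -0.0068]
z0.090 168 x rel [-0.0206 -0.017  -0.0083]
z0.105 187 x rel [-0.0209 -0.0178 -0.0081]
z0.120 208 x rel [-0.0212 -0.018  -0.0084]
z0.135 338 x rel [-0.0186 -0.0135 -0.0018]
z0.150 158 x rel [-0.0125 -0.0061  0.0046]
[ 0.5862 -0.368   0.2573] [ 1.4991 -1.6566  0.5334] 0.0803389486728221 0.0
scene -0.197 n 663 dark x [np.float64(0.5068), np.float64(0.636)] minx 0.5068105142500003
   0.49 47 [0.0402] -0.2009891191008845
   0.51 106 [0.0415] -0.20266421941378315
   0.53 94 [0.0414] -0.20178597991931702
   0.55 98 [0.0411] -0.2004441319976425
   0.57 76 [0.04] -0.20044812251614658
   0.59 78 [0.0399] -0.19976304809137194
   0.61 82 [0.041] -0.19889666018583277
   0.63 82 [0.0455] -0.20083170371055506
scene -0.097 n 618 dark x [np.float64(0.5034), np.float64(0.6338)] minx 0.50344157685846
[... 482 characters left out ...]
-0.054088503548262355
   0.53 82 [0.0412] -0.05345063178777662
   0.55 85 [0.0402] -0.05056029704562452
   0.57 70 [0.0399] -0.05156210094068873
   0.59 81 [0.0409] -0.050248436397640234
   0.61 72 [0.0409] -0.050189199001532826
   0.63 50 [0.0455] -0.05201927335347729m.py:9: RuntimeWarning: Mean of empty slice.
  mean=np.array([cx,cy]);U,S,V=np.linalg.svd(w[:,:2]-w[:,:2].mean(0),full_matrices=False)
  ret = um.true_divide(
Traceback (most recent call last):
  File "m.py", line 17, in <module>
    box('B',272,352,283,315)
    ~~~^^^^^^^^^^^^^^^^^^^^^
  File "m.py", line 10, in box
    d=V[0];t=(w[:,:2]-mean)@d;br=c.sum(1)
      ~^^^
IndexError: index 0 is out of bounds for axis 0 with size 0
```

View pics/seat.png

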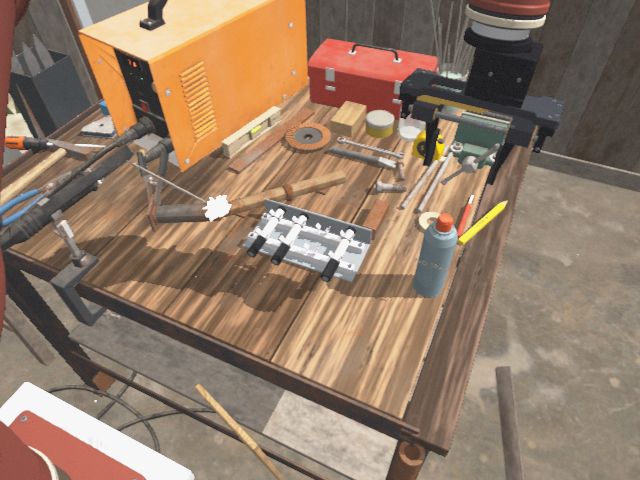

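The final picture shows the can upright at (436,258) and three capped markers in the rack, with caps to the front at (254,248), (278,258) and (328,270). The tube is untouched and the gripper is clear.

```bash
python3 -c "
from rig import *
print(hand_in())"
```

```text
the job is handed in; nothing more can be done
None
```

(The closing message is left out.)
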